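Change the sample jar at the test lamp and hold the shutter half open

TASK

Swap the two sample jars, green and amber, so that the one from the storage cup stands in the cup in front of the lamp and the other stands in the storage cup, both upright, flat on the cup floors and let go. Then slide the lamp's sprung shutter by its orange tab to the yellow half-way mark and finish while the fingers hold it there, still. Keep both jars upright all the time, and leave the other things on the bench where they are.

Things in the scene. Friction and masses are not known exactly. Their poses are not given: they have to be found in the camera images.
- fixture: Light-test fixture, fixed to the bench. Grey lamp box 120 (x) x 240 (y) x 112 mm high; origin at the centre of the box's underside, on the bench. Its front (the -x side of its own frame, towards the robot) has a lit window covered by the shutter; ahead of the window a 90 x 90 mm aluminium foot carries the lamp seat. Its own y axis is the direction in which the shutter opens. It stands at varying places and yaws (up to 0.25 rad).
- lamp_seat (a point): Lamp seat: a shallow white cup in front of the lamp window, outer diameter 72, inner diameter 60, its rim 18 mm above the bench. Point: centre of its inner floor, 10 mm above the bench, 145 mm ahead of the fixture's origin (own -x) and 80 mm ahead of the shutter.
- storage: Storage stand, fixed to the bench to the right of the fixture: a 90 x 90 x 5 mm aluminium foot with the same white cup as the lamp seat. Origin at the centre of the foot's underside, on the bench. The cardboard between the two cups is clear and can take a jar for the time being.
- storage_seat (a point): Storage seat: the white cup of the storage stand, same sizes as the lamp seat. Point: centre of its inner floor, 10 mm above the bench.
- jar_green: Closed sample jar of green glass with a white cap: straight round cylinder of diameter 48 (cap 49), 95 mm high, 0.11 to 0.23 kg. Origin at the centre of its underside, z up through the cap. It starts in one of the two cups; which one varies.
- jar_amber: Closed sample jar of amber glass with a black cap, same sizes, mass range and origin as the green jar. It starts in the other cup.
- shutter (a joint): Travel of the shutter in m: 0 = shut (where its spring keeps it), 0.070 = fully open, 0.035 = half. It slides straight along the fixture's own +y (to the robot's left). The return spring needs about 3 N to start, 9 N at half and 14 N fully open, and shuts it when let go.
- shutter_tab (a point): Centre of the top face of the shutter's orange tab, 157 mm above the bench and 65 mm ahead of the fixture's origin (own -x). The tab stands up from the dark shutter plate over the front top edge of the lamp box: 14 mm wide along the slide direction, 22 mm front to back, 43 mm high (114 to 157 mm above the bench), free on both sides and above. It moves with the shutter.
- half_mark (a point): Where the tab's top centre is when the shutter is at half. On the lamp box's top (112 mm high), behind the tab, three lines run front to back: white = shut, yellow = half (35 mm on), white = fully open (70 mm). The tab's middle is level with the yellow line at half.
- spare_jar: Bystander: clear jar with a blue cap, diameter 48, 95 mm high, left of the fixture. Origin at its underside.
- strippers: Bystander: wire strippers with blue handles, about 145 mm long, lying flat. Origin at its underside.
- clamp_forceps: Bystander: steel clamp forceps, about 150 mm long, lying flat. Origin at its underside.
- marker: Bystander: white marker pen with a blue cap, 125 mm long, lying flat. Origin at its underside.
- loupe: Bystander: black loupe, diameter 44, 34 mm high. Origin at its underside.
- tape_roll: Bystander: green roll of tape, diameter 68, 18 mm high. Origin at its underside.
- parts_tray: Bystander: grey parts tray 110 x 80 x 25 mm. Origin at its underside.
There are look-alikes about, which are no part of the job. What is meant by the jar_amber is not red, and is the smaller of those in its own colour.

How it is judged:
By the outcome, as a careful person would: the job done as asked, in the order asked, and still so for the second after the job is handed in, while the arm keeps its last pose, push and grip.
It also fails if it takes over 72 s, if anything falls off the work surface, if the arm or the gripper's body presses on something with over 40 N, if the wrist force passes 120 N, or if a joint passes its speed limit or range.

ROBOT

A 6-joint arm with a two-finger parallel gripper is mounted at the origin on the work surface. World frame = base frame: x ahead of the robot, y to its left, z up, the work surface at z = 0. Lengths are in mm, angles in degrees, forces in N, time in s.
With the tool pointing down it reaches from about 300 to 850 mm from the base axis. Payload 4.2 kg.
Tool frame: the origin (TCP) lies at the very end of the fingers, on their centre line; the grasp point (between the pads) lies 19 mm behind it; z points along the fingers, y is the direction in which the jaws open and shut (so a half turn about z gives the same grasp; the last joint's range is limited). The gripper opens to 91 mm and grips with 3 to 60 N. Pads are 32 mm wide; open, the fingers measure 118 mm over their backs; the gripper's body (76 mm by 178 mm) begins 60 mm behind the grasp point.
Start: joints at [68.583, 18.312, 89.639, -0, 72.044, -1.146], TCP at [199.22, 539.402, 213.976] pointing down, gripper open.
Joint ranges: [-177.97, 177.97], [-48.28, 115.42], [12.27, 149.76], [-77.06, 257.06], [2.81, 150.46], [-146.56, 146.56]. Speed limits (degrees/s): [147.25, 147.25, 180, 180, 180, 180].

INTERFACE

Orientations are given as [roll, pitch, yaw] about the fixed x, y, z axes, in that order (R = Rz(yaw) Ry(pitch) Rx(roll)).
In Python, from rig import arm, get_image, masks_of, tip_of gives the robot as it stands.
- The arm moves only by the tool drive_tool, never from a script. Its argument "rows" is a list of rows, each a list of 3 entries, a list of its own where there are three numbers: the shift along the world's x, y, z in units of 0.02 m (1.0 is 0.02 m), then the turn, a rotation vector about the world's x, y, z in units of 5 degrees (1.0 is 5 degrees), then the closure in counts, from 0 (fully open) to 255 (shut). A call has 1 to 5 rows; each row shifts and turns the commanded pose from where the row before left it; what a row does not reach is not made up. A row lasts 1/12 s, in which the tool goes at most 41.7 mm and 7.16 degrees, less where a joint would pass 70% of its speed; a pose out of reach is approached as far as the arm can. A call with a number of a shift or a turn outside -1 to 1 is refused whole. A call with a gripper value outside its range is refused whole. The fingers move at their own pace and stop on an object; the grip force is fixed at half the most. Time passes only in rows, so rows that do not move let the fingers close. It gives the time, the measured TCP pose, the force and the opening at its end, in the units of the state.
- arm.get_state(): the state, without advancing time (a new reading comes with each control period).
- get_image(name): name is "scene" or "side" or "wrist"; returns a dict with "image" (480x640x3 uint8, blue, green, red), "mtx" (3x3 intrinsics, pixels), "D" ([k1, k2, p1, p2, k3] as OpenCV has them; the pictures are not rectified), "world_from_camera" (4x4, takes a point from camera to world coordinates); the wrist camera has in their place "hand_eye" (4x4, takes a point from camera to tool coordinates, whose origin is the TCP and whose axes are the flange's). Camera axes: x right, y down, z forward; pixel columns grow to the right and rows downward; lengths in mm; the calibration is good to about 2 mm. A picture is of the moment at which its call begins: read the wrist's pose just before it. There is no depth.
- arm.close_job(): hands the job in, once; it reports no verdict.
Trained networks look in the newest picture that a camera, given by its name, has taken for a name from the list of things; names that differ only in an ending like _2 or _b are one class to them, and where a whole thing is asked for, a point or a joint stands for the part that bears it (a point fixed in the world has none). Each returns a list of dicts, best first, with "p" (0 to 1); they miss things now and then, are a little off and sometimes report something else, mostly with a low value. They report only what shows in the picture. A call takes as long as a camera call. They do not tell look-alikes from the thing itself.
- masks_of(camera, thing): "pixels" (480x640 bool, what is visible of it) and "pixel" ([column, row] in pixels, amid what is visible of it).
- tip_of(camera, thing): "pixel" ([column, row] in pixels: a listed point, or the origin of a listed thing).
The state is a dict: "time": time; "joints": joint angles; "qvel": joint speeds; "tau": joint torques, N m; "tcp_pos": TCP position; "orientation": TCP orientation; "ft_force": force on the tool from outside, world axes, zero at the start; "torque": the same for the moment, N m; "gripper_width": opening from 0.0 (shut) to 1.0 (fully open).
Only numpy, scipy, OpenCV 4.12 (cv2) and the standard library are available. Lean on these libraries where they do the work, as an engineer would, in place of code of your own. Each camera call takes 0.05 s, during which the arm holds its last target.

## Working session

There is one attempt and no reset: what is moved stays moved. The work goes in short steps, Python scripts to look and compute and a tool call to move; the robot and the scene stay as the last step left them, time stands still between calls to the robot, and variables do not carry over. Pictures are saved under pics/ and viewed, and the job is handed in when it is done.

Besides the shell and the picture viewer there is one more tool, called after "Call:" by a JSON object that holds its "api" and its "payload". drive_tool: Moves the arm, as the interface text tells. Its arguments: {"type":"object","properties":{"rows":{"type":"array"}},"required":["rows"]}

```bash
mkdir -p pics; ls
python3 - <<'E'
from rig import arm,get_image
import cv2
print(arm.get_state())
for n in ("scene","side","wrist"):
    d=get_image(n); cv2.imwrite(f"pics/{n}0.png",d["image"])
    print(n,d["mtx"].tolist(),d["D"],d.get("world_from_camera",d.get("hand_eye")).tolist() if hasattr(d.get("world_from_camera",d.get("hand_eye")),'tolist') else d.get("world_from_camera",d.get("hand_eye")))
E
```

```text
pics
{'time': 0.0, 'joints': array([ 6.85849283e+01,  1.83519289e+01,  8.97092213e+01, -2.34832655e-03,
        7.20439963e+01, -1.14600259e+00]), 'qvel': array([ 0.01680396,  0.00112871,  0.0191295 ,  0.00753408, -0.16631588,
       -0.04756427]), 'tau': array([-6.53723646e-05, -4.12468314e+01, -2.31973654e+01,  7.27739884e-02,
        4.55429172e-02, -1.18541038e-04]), 'tcp_pos': array([199.01521751, 538.89453076, 213.09833459]), 'orientation': array([-1.79894830e+02,  1.29219288e-04,  1.59731657e+02]), 'ft_force': array([-0.76258302,  0.3964988 ,  0.26444528]), 'torque': array([-0.00284873, -0.01514451, -0.01280521]), 'gripper_width': 0.9998382164750462}
scene [[473.4834498901811, 0.0, 323.32101623202846], [0.0, 473.4834498901811, 239.58316803523167], [0.0, 0.0, 1.0]] [-0.04967079  0.          0.          0.          0.        ] [[-0.07118660373305227, 0.7427375579451939, -0.665787794621201, 1238.1957602234252], [0.9974617022688921, 0.05192422197423924, -0.048723994902035266, 22.279093875502113], [-0.0016186277512212814, -0.6675663226900972, -0.7445485779008804, 903.8773928489693]
[... 234 characters left out ...]
 0.3845619716621173, -53.23844612063238], [-0.551598276885236, -0.6084393489153268, 0.5705619156837687, -905.8997181894923], [0.008309852234842438, -0.6880114505102528, -0.7256522516485517, 1256.8976596541797], [0.0, 0.0, 0.0, 1.0]]
wrist [[375.5580520792635, 0.0, 315.26697207717575], [0.0, 375.5580520792635, 239.20108566981074], [0.0, 0.0, 1.0]] [-0.05811532  0.          0.          0.          0.        ] [[0.00039424348255979764, -0.9703881544310975, -0.24155056264037864, 66.99073454424826], [0.9999996156922255, 0.0005717184269078132, -0.0006646453493530295, -0.08621952396603572], [0.0007830628816013732, -0.24155020777852243, 0.9703880068996499, -170.92737802604253], [0.0, 0.0, 0.0, 1.0]]
```

View pics/scene0.png

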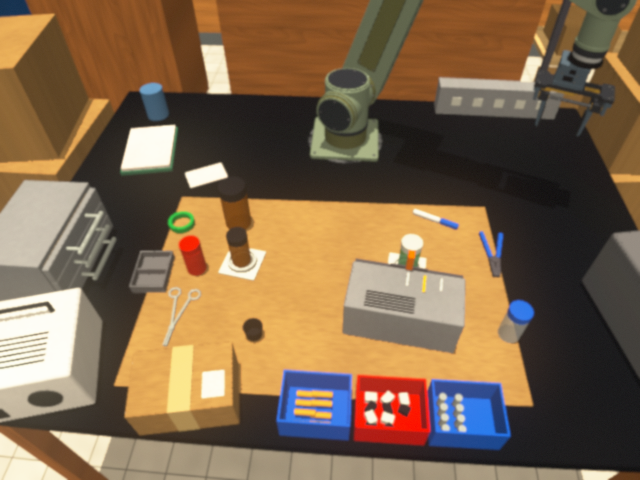

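View pics/side0.png

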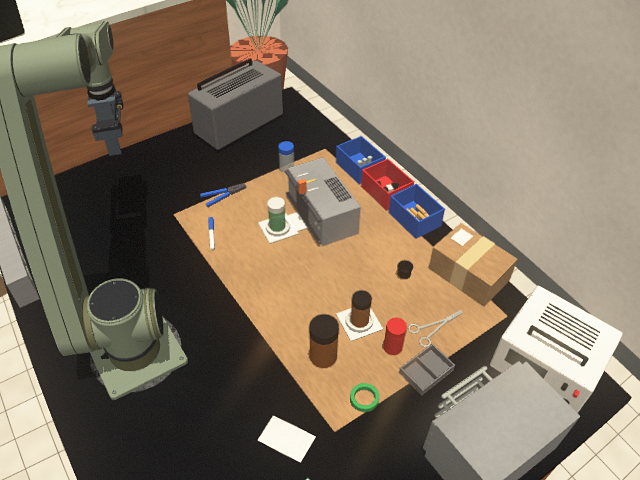

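View pics/wrist0.png

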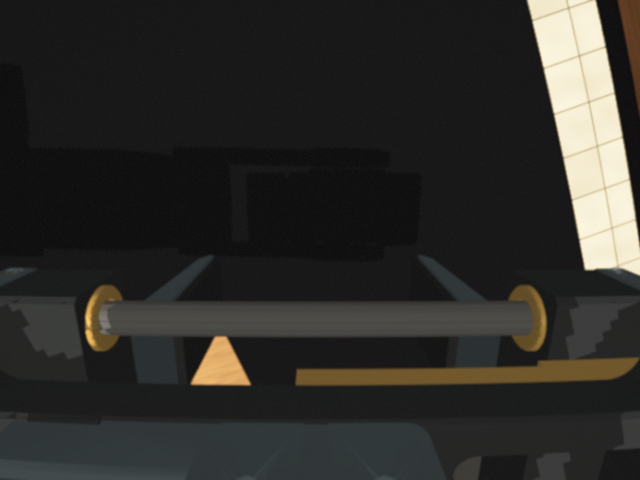

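Scene: the amber-coloured candidates are a large jar at scene (235,203) / side (323,341) and a smaller one in the storage cup at scene (238,248) / side (361,311). The jar at (192,255) is red. The green jar is in the lamp seat at (411,252). Next I'll measure positions and make an enlarged crop.

```bash
cat > h.py <<'E'
import numpy as np,cv2
from rig import arm,get_image,masks_of,tip_of
from scipy.spatial.transform import Rotation as R
def ray(d,px,T=None):
    T=np.array(d["world_from_camera"]) if T is None else T
    u=cv2.undistortPoints(np.array([[px]],float),np.array(d["mtx"]),np.array(d["D"]))[0,0]
    v=T[:3,:3]@np.array([u[0],u[1],1]); return T[:3,3],v/np.linalg.norm(v)
def onz(d,px,z,T=None):
    o,v=ray(d,px,T); return o+v*(z-o[2])/v[2]
def tri(rs):
    A=0;b=0
    for o,v in rs:
        P=np.eye(3)-np.outer(v,v);A=A+P;b=b+P@o
    p=np.linalg.solve(A,b); return p,[np.linalg.norm((np.eye(3)-np.outer(v,v))@(p-o)) for o,v in rs]
def proj(d,p,T=None):
    T=np.array(d["world_from_camera"]) if T is None else T
    Ti=np.linalg.inv(T)
    return cv2.projectPoints(np.array([p],float),cv2.Rodrigues(Ti[:3,:3])[0],Ti[:3,3],np.array(d["mtx"]),np.array(d["D"]))[0][0,0]
def wristT(d,s):
    T=np.eye(4);T[:3,:3]=R.from_euler("xyz",s["orientation"],degrees=True).as_matrix();T[:3,3]=s["tcp_pos"]
    return T@np.array(d["hand_eye"])
E
python3 - <<'E'
from h import *
D={n:get_image(n) for n in("scene","side")}
for t in["lamp_seat","storage_seat","jar_green","jar_amber","shutter_tab","half_mark","fixture","storage","spare_jar","strippers","loupe","tape_roll","parts_tray","clamp_forceps","marker"]:
    r={n:tip_of(n,t) for n in D}
    print(t,{n:[(np.round(x["pixel"]).tolist(),round(x["p"],2)) for x in r[n][:4]] for n in D})
    if r["scene"] and r["side"] :
        for a in r["scene"][:2]:
            for b in r["side"][:2]:
                p,e=tri([ray(D["scene"],a["pixel"]),ray(D["side"],b["pixel"])]);
                if max(e)<15:print("   ",p.round(1),np.round(e,1))
a=D["scene"]["image"][160:300,140:300];b=D["side"]["image"][270:400,270:430]
a=cv2.resize(a,(400,350),interpolation=2);b=cv2.resize(b,(400,350),interpolation=2)
cv2.imwrite("pics/crop1.png",np.hstack([a,b]))
E
```

```text
lamp_seat {'scene': [([409.0, 266.0], 0.88), ([491.0, 260.0], 0.5)], 'side': [([277.0, 228.0], 0.63)]}
    [511.7 172.1   8.4] [5.6 5.6]
storage_seat {'scene': [([239.0, 261.0], 0.68)], 'side': [([364.0, 319.0], 0.82)]}
    [ 529.3 -236.1   16.9] [2.6 2.6]
jar_green {'scene': [([405.0, 268.0], 0.58)], 'side': [([276.0, 226.0], 0.97)]}
    [516.3 167.8  11. ] [2.5 2.5]
jar_amber {'scene': [([239.0, 258.0], 0.95), ([234.0, 219.0], 0.62), ([195.0, 268.0], 0.57)], 'side': [([393.0, 346.0], 0.95), ([322.0, 354.0], 0.93), ([359.0, 317.0], 0.82)]}
    [ 386.7 -271.2   17.6] [5.9 5.9]
shutter_tab {'scene': [([412.0, 251.0], 0.57)], 'side': [([304.0, 180.0], 0.63), ([215.0, 236.0], 0.61)]}
    [599.  155.4 165.9] [3.5 3.5]
half_mark {'scene': [([428.0, 255.0], 0.83)], 'side': [([296.0, 175.0], 0.92)]}
    [598.8 190.6 156.8] [1.7 1.7]
fixture {'scene': [([397.0, 319.0], 0.7), ([404.0, 265.0], 0.51)], 'side': [([320.0, 212.0], 0.77)]}
    [658.2 147.1   8.6] [5.1 5.1]
storage {'scene': [([242.0, 262.0], 0.9)], 'side': [([212.0, 236.0], 0.6), ([356.0, 322.0], 0.59), ([276.0, 230.0], 0.16)]}
   
[... 215 characters left out ...]
.9] [1.1 1.1]
loupe {'scene': [([253.0, 334.0], 0.89)], 'side': [([285.0, 168.0], 0.71), ([403.0, 276.0], 0.68)]}
    [ 714.8 -171.    -3.5] [0.8 0.8]
tape_roll {'scene': [([180.0, 225.0], 0.86)], 'side': [([369.0, 400.0], 0.79), ([286.0, 167.0], 0.48)]}
    [ 409.4 -421.6    1.8] [3. 3.]
parts_tray {'scene': [([157.0, 271.0], 0.58)], 'side': [([429.0, 370.0], 0.64)]}
    [ 574.2 -435.4    9.7] [8.4 8.4]
clamp_forceps {'scene': [([177.0, 324.0], 0.82)], 'side': [([444.0, 323.0], 0.68), ([427.0, 370.0], 0.24)]}
    [ 705.3 -348.7   -3.7] [3.7 3.7]
    [ 635.8 -392.2 -118.1] [0.2 0.2]
marker {'scene': [([432.0, 221.0], 0.62)], 'side': [([214.0, 238.0], 0.48)]}
    [343.9 244.2  -2.3] [4.1 4.1]
```

View pics/crop1.png

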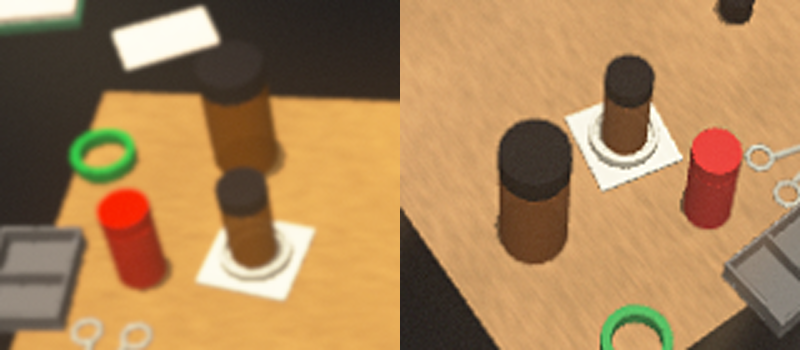

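The enlarged crop settles which jar is meant. The small one standing in the white storage cup is jar_amber. The large one beside it is its look-alike, and the other look-alike is red. Next I'll refine the positions by fitting silhouettes.

```bash
cat >> h.py <<'E'
from scipy.optimize import minimize
def cyl(x,y,z0,z1,r):
    a=np.linspace(0,2*np.pi,40,endpoint=False)
    return np.vstack([np.c_[x+r*np.cos(a),y+r*np.sin(a),np.full(40,z)] for z in(z0,z1)])
def hullmask(d,P,T=None,s=4):
    q=np.array([proj(d,p,T) for p in P])
    h=cv2.convexHull((q*16).astype(np.int32)); m=np.zeros((480,640),np.uint8)
    cv2.fillConvexPoly(m,h,1,shift=4); return m>0
def projs(d,P,T=None):
    T=np.array(d["world_from_camera"]) if T is None else T
    Ti=np.linalg.inv(T)
    return cv2.projectPoints(np.array(P,float),cv2.Rodrigues(Ti[:3,:3])[0],Ti[:3,3],np.array(d["mtx"]),np.array(d["D"]))[0][:,0]
def softhull(d,P,T=None):
    q=projs(d,P,T); h=cv2.convexHull(((q+.5)*4*16-8).astype(np.int32))
    m=np.zeros((1920,2560),np.uint8); cv2.fillConvexPoly(m,h,255,shift=4)
    return cv2.resize(m,(640,480),interpolation=cv2.INTER_AREA)/255.
E
python3 - <<'E'
from h import *
D={n:get_image(n) for n in("scene","side")}
ok={}
for t in["jar_green","jar_amber"]:
  for n in D:
    for i,x in enumerate(masks_of(n,t)):
        ys,xs=np.where(x["pixels"]); print(t,n,i,round(x["p"],2),np.round(x["pixel"]),x["pixels"].sum(),(xs.min(),xs.max(),ys.min(),ys.max()))
        ok[t,n,i]=x["pixels"]
def pick(t,n,px):
    for k in ok:
        if k[0]==t and k[1]==n and ok[k][px[1]-3:px[1]+4,px[0]-3:px[0]+4].any(): return ok[k]
def fit(t,ps,p0,z0=10,fr=False):
    M={n:pick(t,n,ps[n]) for n in D}
    def cost(p):
        r,hh=(p[2],p[3]) if fr else (24.3,95)
        c=0
        for n in D:
            if M[n] is None: continue
            s=softhull(D[n],cyl(p[0],p[1],z0,z0+hh,r)); c+=1-np.minimum(s,M[n]).sum()/np.maximum(s,M[n]).sum()
        return c
    r=minimize(cost,p0,method="Nelder-Mead",options=dict(initial_simplex=np.vstack([p0]+[np.array(p0)+8*np.eye(len(p0))[i] for i in range(len(p0))]),xatol=.1,fatol=1e-4))
    print(t,{n:M[n] is not None for n in M},r.x.round(1),r.fun)
    for n in D:
        p=list(p0);
        if M[n] is None: continue
        keep=M.copy()
        for k in M:
            if k!=n: M[k]=None
        r1=minimize(cost,p0,method="Nelder-Mead",options=dict(initial_simplex=np.vstack([p0]+[np.array(p0)+8*np.eye(len(p0))[i] for i in range(len(p0))]),xatol=.1,fatol=1e-4)); print("  only",n,r1.x.round(1),round(r1.fun,3))
        M.update(keep)
fit("jar_green",dict(scene=(411,245),side=(276,215)),[514,170])
fit("jar_amber",dict(scene=(238,248),side=(361,311)),[526,-233])
fit("jar_amber",dict(scene=(235,203),side=(323,341)),[440,-235,34,130],0,True)
fit("jar_amber",dict(scene=(192,255),side=(395,336)),[550,-310,24,95],0,True)
a=D["scene"]["image"][225:355,330:490];b=D["side"]["image"][140:260,240:400]
a=cv2.resize(a,(640,520),interpolation=2);b=cv2.resize(b,(640,480),interpolation=2)
cv2.imwrite("pics/fxa.png",a);cv2.imwrite("pics/fxb.png",b)
E
```

```text
jar_green scene 0 0.94 [405. 249.] 490 (np.int64(399), np.int64(422), np.int64(234), np.int64(264))
jar_green side 0 0.71 [278. 213.] 553 (np.int64(267), np.int64(285), np.int64(197), np.int64(231))
jar_amber scene 0 0.93 [192. 258.] 827 (np.int64(179), np.int64(207), np.int64(235), np.int64(276))
jar_amber scene 1 0.84 [237. 246.] 814 (np.int64(226), np.int64(250), np.int64(227), np.int64(267))
jar_amber scene 2 0.76 [230. 199.] 1302 (np.int64(218), np.int64(250), np.int64(176), np.int64(227))
jar_amber side 0 0.93 [362. 304.] 667 (np.int64(350), np.int64(371), np.int64(291), np.int64(327))
jar_amber side 1 0.85 [323. 340.] 1429 (np.int64(309), np.int64(339), np.int64(313), np.int64(367))
jar_amber side 2 0.75 [393. 336.] 702 (np.int64(384), np.int64(406), np.int64(318), np.int64(355))
jar_green {'scene': True, 'side': True} [518.4 170.9] 0.5281603136344015
  only scene [496.8 174.9] 0.412
  only side [519.8 171.9] 0.074
jar_amber {'scene': True, 'side': True} [ 521.2 -231.2] 0.12136736034754159
  only scene [ 519.7 -232.2] 0.044
  only side [ 522.7 -229.3] 0.058
jar_amber {'scene': True, 'side': True} [ 389.4 -264.7   32.5  138.4] 0.16225948116212563
  only scene [ 418.3 -255.4   31.3  164.4] 0.224
  only side [ 390.3 -263.3   33.   135.7] 0.041
jar_amber {'scene': True, 'side': True} [ 547.8 -338.2   23.8   96.8] 0.10655687037244166
  only scene [ 545.3 -339.2   24.3   94. ] 0.044
  only side [ 549.7 -336.7   24.3   92.3] 0.041
```

View pics/fxa.png

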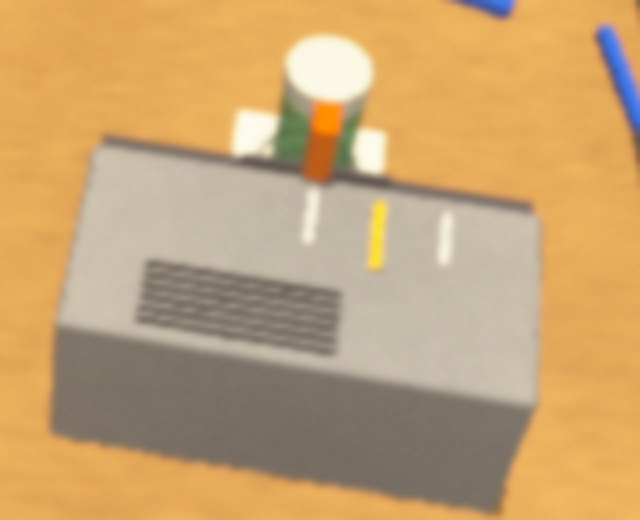

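View pics/fxb.png

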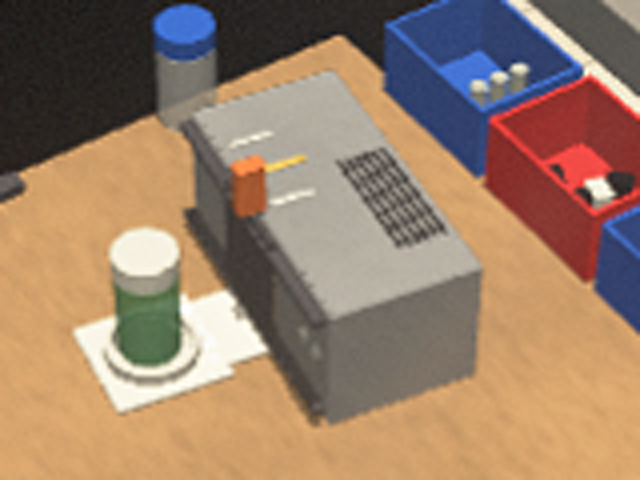

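Fixture: the scene crop gives the box top corners at scene (355,261), (464,278), (463,326) and (344,306). In the side view they are at (322,220), (289,170), (323,158) and (360,207). The tab stands at the first white line. I'll fit the pose from these.

Run:
```python
from h import *
from scipy.optimize import least_squares
D={n:get_image(n) for n in("scene","side")}
L=np.array([[-60,-120,112],[-60,120,112],[60,120,112],[60,-120,112]],float)
pts={"scene":[(355,261.3),(464.5,278),(463.2,326.2),(344.2,306.2)],"side":[(321.75,220),(288.75,170),(323.2,158),(360,207.5)]}
def w(p,L): 
    c,s=np.cos(p[2]),np.sin(p[2]); return np.c_[p[0]+c*L[:,0]-s*L[:,1],p[1]+s*L[:,0]+c*L[:,1],L[:,2]]
for ns in(("scene","side"),("scene",),("side",)):
    f=lambda p:np.concatenate([(projs(D[n],w(p,L))-np.array(pts[n])).ravel() for n in ns])
    r=least_squares(f,[658,147,-.15]); p=r.x
    print(ns,p[:2].round(1),np.degrees(p[2]).round(2),"rms px",np.sqrt(np.mean(r.fun**2)).round(2))
    print("  seat,tab,half",w(p,np.array([[-145,0,10],[-65,0,157],[-65,35,157]])).round(1).tolist())
# seat rims: white mask check by drawing
    if len(ns)==2:
        for n in D:
            im=D[n]["image"].copy()
            for c in (w(p,np.array([[-145,0,10.]]))[0,:2],(525,-232)):
                for r_,z in((30,18),(36,18)):
                    q=projs(D[n],cyl(c[0],c[1],z,z,r_)[:40]); cv2.polylines(im,[np.int32(q*16)],True,(255,0,255),1,cv2.LINE_AA,shift=4)
            a=im[200:330,200:330] if n=="scene" else im[280:350,310:410]
            b=im[225:290,360:460] if n=="scene" else im[180:250,230:330]
            cv2.imwrite(f"pics/rim_{n}.png",np.hstack([cv2.resize(a,(400,400),interpolation=2),cv2.resize(b,(400,400),interpolation=2)]))
```

```text
('scene', 'side') [661.  148.6] -7.93 rms px 1.2
  seat,tab,half [[517.4, 168.6, 10.0], [596.7, 157.6, 157.0], [601.5, 192.3, 157.0]]
('scene',) [661.3 149.6] -7.69 rms px 1.17
  seat,tab,half [[517.6, 169.0, 10.0], [596.9, 158.3, 157.0], [601.6, 193.0, 157.0]]
('side',) [659.4 144.9] -8.31 rms px 0.92
  seat,tab,half [[515.9, 165.8, 10.0], [595.1, 154.3, 157.0], [600.1, 188.9, 157.0]]
```

View pics/rim_side.png

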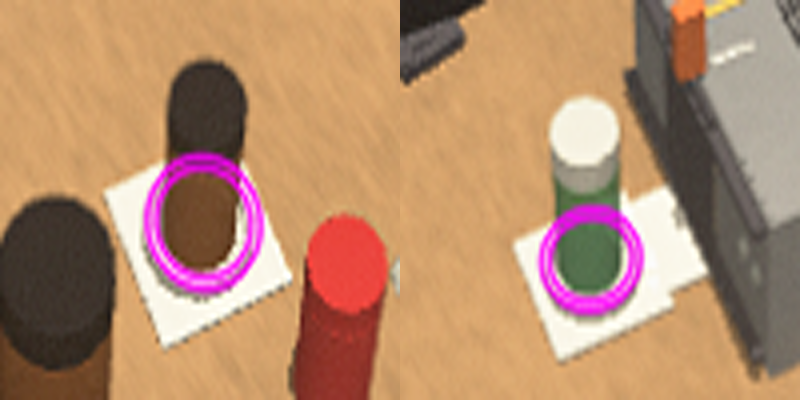

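View pics/rim_scene.png

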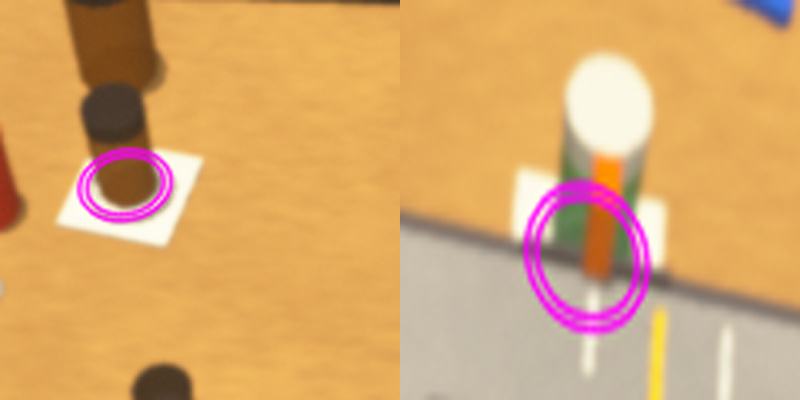

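Estimates: lamp seat about (517,169), storage seat about (521,-232), fixture yaw about -8°. Keeping the tool yaw near 172° lines the jaws up with the fixture's y axis. The green jar comes first, so I'm moving above it.

Call:
{"api": "drive_tool", "payload": {"rows": [[[0.8,-0.95,0],[0,0,0.25],0],[[0.85,-0.95,0],[0,0,0.25],0],[[0.85,-0.95,0],[0,0,0.25],0],[[0.85,-0.95,0],[0,0,0.25],0],[[0.85,-0.95,0],[0,0,0.25],0]]}}

```text
time: 2.57
tcp_pos: [283.8, 443.5, 214.0]
orientation: [180.0, 0.0, 166.1]
ft_force: [-0.3, 0.1, -0.2]
gripper_width: 1.002
```

Call:
{"api": "drive_tool", "payload": {"rows": [[[0.85,-0.95,0],[0,0,0.25],0],[[0.85,-0.95,0],[0,0,0.25],0],[[0.85,-0.95,0],[0,0,0.25],0],[[0.85,-0.95,0],[0,0,0.25],0],[[0.85,-0.95,0],[0,0,0.2],0]]}}

```text
time: 2.98
tcp_pos: [368.9, 348.4, 214.1]
orientation: [180.0, 0.0, 172.0]
ft_force: [0.7, 1.0, -0.2]
gripper_width: 1.004
```

Call:
{"api": "drive_tool", "payload": {"rows": [[[0.85,-0.95,0],[0,0,0],0],[[0.85,-0.95,0],[0,0,0],0],[[0.85,-0.95,0],[0,0,0],0],[[0.85,-0.95,0],[0,0,0],0],[[0.85,-0.95,0],[0,0,0],0]]}}

```text
time: 3.4
tcp_pos: [453.9, 253.4, 214.1]
orientation: [180.0, 0.0, 172.0]
ft_force: [-0.2, -0.1, 1.1]
gripper_width: 1.0
```

Call:
{"api": "drive_tool", "payload": {"rows": [[[0.8,-1,0],[0,0,0],0],[[0.8,-1,0],[0,0,0],0],[[0.8,-1,0],[0,0,0],0],[[0.8,-1,0],[0,0,0],0],[[0,-0.2,0],[0,0,0],0]]}}

```text
time: 3.82
tcp_pos: [519.8, 167.8, 213.9]
orientation: [-179.9, 0.1, 171.8]
ft_force: [-0.0, -0.0, -0.0]
gripper_width: 0.997
```

Run:
```python
from h import *
s=arm.get_state(); d=get_image("wrist"); T=wristT(d,s)
print(s["tcp_pos"],s["orientation"])
cv2.imwrite("pics/w1.png",d["image"]); np.savez("w1.npz",T=T,im=d["image"])
for x in masks_of("wrist","jar_green")[:3]: print("mask",x["p"],x["pixel"],x["pixels"].sum())
for t,z in(("lamp_seat",10),("jar_green",10),("shutter_tab",157),("half_mark",157)):
    for x in tip_of("wrist",t)[:2]: print(t,round(x["p"],2),np.round(x["pixel"],1),onz(d,x["pixel"],z,T).round(1))
```

```text
[519.79093776 167.76059019 213.87413851] [-1.79949712e+02  1.19416633e-01  1.71810699e+02]
mask 0.73 [319.5, 230.7] 3507
mask 0.18 [523.9, 111.7] 4305
jar_green 0.69 [318.3 211. ] [517.4 170.5  10. ]
jar_green 0.21 [367.1 364.2] [698.7 200.7  10. ]
shutter_tab 0.65 [318.  364.4] [597.6 158.1 157. ]
half_mark 0.76 [367.5 364.1] [602.3 191.8 157. ]
```

View pics/w1.png

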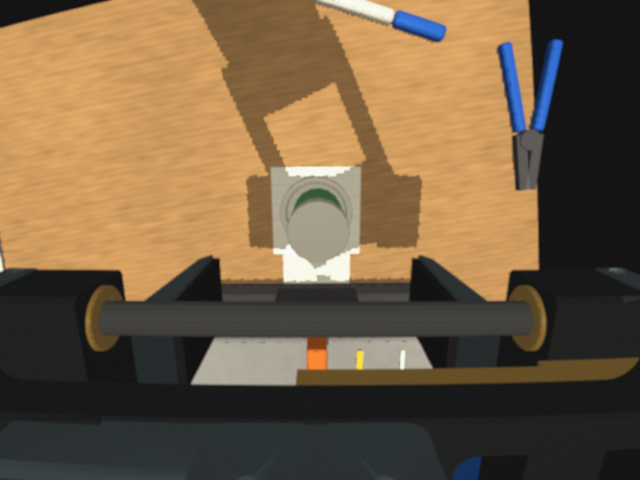

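The wrist view shows the green jar in the lamp cup at about (317,215), with the tab at (317,355) and the yellow mark at (360,360). Next I'll fit the jar and cup centres in this view with an overlay.

```bash
cat > ov.py <<'E'
from h import *
def overlay(d,T,items,crop,out,k=5):
    x0,x1,y0,y1=crop; im=cv2.resize(d["image"][y0:y1,x0:x1],None,fx=k,fy=k,interpolation=cv2.INTER_CUBIC)
    for (x,y,z,r,col) in items:
        q=(projs(d,cyl(x,y,z,z,r)[:40],T)+.5-[x0,y0])*k
        cv2.polylines(im,[np.int32(q*16)],True,col,1,cv2.LINE_AA,shift=4)
    cv2.imwrite(out,im)
E
python3 - <<'E'
from ov import *
f=np.load("w1.npz"); d=get_image("wrist"); T=f["T"]
overlay(d,T,[(517.4,169.5,18,36,(255,0,255)),(517.4,169.5,18,30,(255,0,255)),(517.4,169.5,105,24.5,(0,255,255)),(517.4,169.5,10,24,(255,255,0))],(250,390,150,270),"pics/w1o.png")
E
```

```text
(no output)
```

View pics/w1o.png

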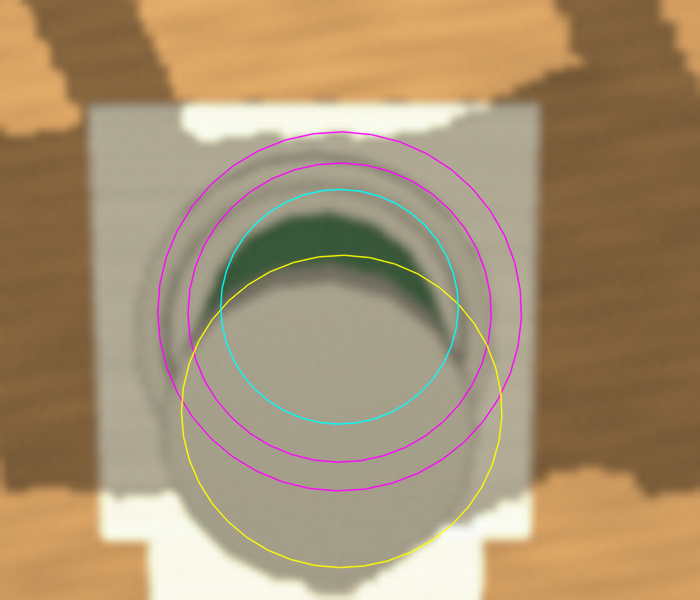

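In this view the cup centre is at about (520.7,164.4) and the green jar at about (520.4,165.8). The TCP is already within 2 mm of that, so I'll descend to TCP z 42 and grip.

Call:
{"api": "drive_tool", "payload": {"rows": [[[0,-0.1,-1],[0,0,0],0],[[0,0,-1],[0,0,0],0],[[0,0,-1],[0,0,0],0],[[0,0,-1],[0,0,0],0],[[0,0,-1],[0,0,0],0]]}}

```text
time: 4.58
tcp_pos: [516.8, 169.3, 113.4]
orientation: [180.0, 0.0, 172.1]
ft_force: [-0.9, 1.0, -0.9]
gripper_width: 0.999
```

Call:
{"api": "drive_tool", "payload": {"rows": [[[0,0,-1],[0,0,0],0],[[0,0,-1],[0,0,0],0],[[0,0,-1],[0,0,0],0],[[0,0,-0.6],[0,0,0],0],[[0,0,0],[0,0,0],255]]}}

```text
time: 5.0
tcp_pos: [514.9, 168.6, 39.5]
orientation: [-179.9, -0.3, 172.0]
ft_force: [-0.7, 0.1, 0.2]
gripper_width: 0.953
```

Call:
{"api": "drive_tool", "payload": {"rows": [[[0,0,0],[0,0,0],255],[[0,0,0],[0,0,0],255],[[0,0,0],[0,0,0],255],[[0,0,0],[0,0,0],255],[[0,0,0],[0,0,0],255]]}}

```text
time: 5.42
tcp_pos: [517.7, 168.6, 42.8]
orientation: [180.0, 0.1, 172.0]
ft_force: [-0.2, 0.0, -0.1]
gripper_width: 0.59
```

Call:
{"api": "drive_tool", "payload": {"rows": [[[0,0,0],[0,0,0],255],[[0,0,0],[0,0,0],255],[[0,0,0],[0,0,0],255]]}}

```text
time: 5.67
tcp_pos: [517.7, 168.6, 42.5]
orientation: [180.0, 0.1, 172.0]
ft_force: [-0.4, 1.6, 3.9]
gripper_width: 0.531
```

Run:
```python
from ov import *
s=arm.get_state(); d=get_image("wrist"); T=wristT(d,s)
print(s["tcp_pos"],s["gripper_width"],s["ft_force"])
p=s["tcp_pos"]
cv2.imwrite("pics/w2.png",d["image"])
overlay(d,T,[(p[0],p[1],105,24.5,(0,255,255))],(200,440,120,330),"pics/w2o.png",3)
```

```text
[517.65132501 168.61508721  42.52837349] 0.530670594845448 [-0.35249934  1.62130096  3.88789144]
```

View pics/w2o.png

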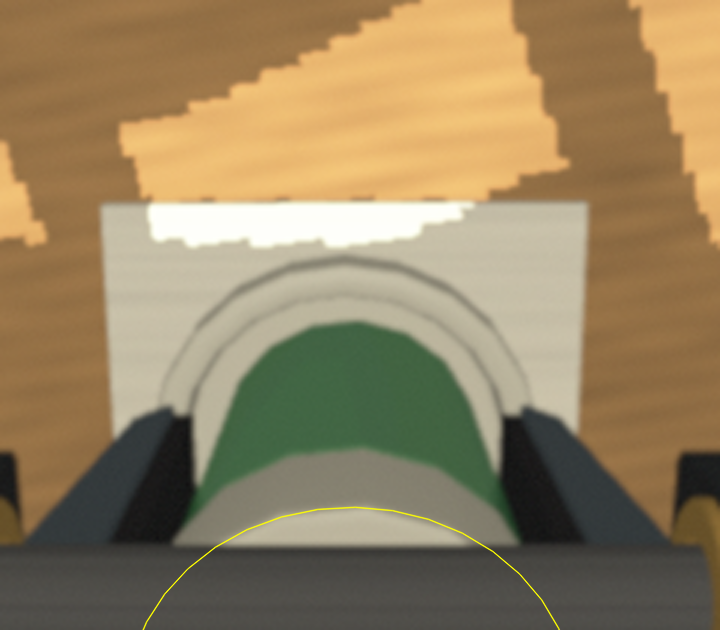

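Green is gripped (opening 0.531, 48 mm) and well centred: the cup rim and jar axes agree within about 1 mm. So the lamp seat in TCP terms is (517.6,168.6), with the jar seated at TCP z 42.5. Now I'll lift it and move it to the temporary spot near (520,-30).

Call:
{"api": "drive_tool", "payload": {"rows": [[[0,0,0.3],[0,0,0],255],[[0,0,0.7],[0,0,0],255],[[0,0,0.9],[0,0,0],255],[[0,0,0.5],[0,0,0],255],[[0,-0.3,0.1],[0,0,0],255]]}}

```text
time: 6.13
tcp_pos: [518.4, 163.2, 93.8]
orientation: [179.9, 0.2, 172.0]
ft_force: [0.8, -0.4, -1.8]
gripper_width: 0.531
```

Call:
{"api": "drive_tool", "payload": {"rows": [[[0,-0.6,0],[0,0,0],255],[[0,-0.9,0],[0,0,0],255],[[0,-1,0],[0,0,0],255],[[0,-1,0],[0,0,0],255],[[0,-1,0],[0,0,0],255]]}}

```text
time: 6.55
tcp_pos: [515.9, 70.4, 90.7]
orientation: [-179.9, -0.2, 172.0]
ft_force: [0.1, -0.6, -2.2]
gripper_width: 0.529
```

Call:
{"api": "drive_tool", "payload": {"rows": [[[0,-1,0],[0,0,0],255],[[0,-1,0],[0,0,0],255],[[0,-1,0],[0,0,0],255],[[0,-1,0],[0,0,0],255],[[0,-0.7,0],[0,0,0],255]]}}

```text
time: 6.97
tcp_pos: [515.7, -24.2, 90.7]
orientation: [-179.9, -0.2, 171.9]
ft_force: [0.5, -0.3, -2.4]
gripper_width: 0.525
```

Call:
{"api": "drive_tool", "payload": {"rows": [[[0,-0.4,0],[0,0,0],255],[[0,0,-0.5],[0,0,0],255],[[0,0,-0.9],[0,0,0],255],[[0,0,-0.9],[0,0,0],255],[[0,0,-0.3],[0,0,0],255]]}}

```text
time: 7.38
tcp_pos: [514.6, -29.0, 36.8]
orientation: [-180.0, -0.3, 172.0]
ft_force: [-0.9, 0.2, -1.9]
gripper_width: 0.528
```

Call:
{"api": "drive_tool", "payload": {"rows": [[[0,0,-0.1],[0,0,0],255],[[0,0,-0.1],[0,0,0],255],[[0,0,-0.1],[0,0,0],255],[[0,0,0],[0,0,0],255],[[0,0,0],[0,0,0],255]]}}

```text
time: 7.8
tcp_pos: [517.7, -29.5, 34.5]
orientation: [180.0, 0.1, 172.0]
ft_force: [0.3, -0.8, -1.8]
gripper_width: 0.53
```

Call:
{"api": "drive_tool", "payload": {"rows": [[[0,0,-0.05],[0,0,0],255],[[0,0,0],[0,0,0],255],[[0,0,-0.03],[0,0,0],255],[[0,0,0],[0,0,0],255]]}}

```text
time: 8.13
tcp_pos: [517.4, -29.6, 32.6]
orientation: [180.0, 0.0, 172.0]
ft_force: [-0.4, 0.4, -2.0]
gripper_width: 0.531
```

Call:
{"api": "drive_tool", "payload": {"rows": [[[0,0,-0.03],[0,0,0],255],[[0,0,0],[0,0,0],255],[[0,0,-0.02],[0,0,0],255],[[0,0,0],[0,0,0],255]]}}

```text
time: 8.47
tcp_pos: [517.6, -29.6, 32.5]
orientation: [180.0, 0.1, 172.0]
ft_force: [-1.7, 0.7, 7.7]
gripper_width: 0.532
```

It is resting on the cardboard (Fz +7.7 N, z 32.5), so I'll release it and go up.

Call:
{"api": "drive_tool", "payload": {"rows": [[[0,0,0],[0,0,0],0],[[0,0,0],[0,0,0],0],[[0,0,0],[0,0,0],0],[[0,0,0],[0,0,0],0],[[0,0,0],[0,0,0],0]]}}

```text
time: 8.88
tcp_pos: [517.2, -29.6, 31.2]
orientation: [180.0, -0.0, 172.0]
ft_force: [0.8, -0.3, -0.3]
gripper_width: 0.862
```

Call:
{"api": "drive_tool", "payload": {"rows": [[[0,0,0.3],[0,0,0],0],[[0,0,0.8],[0,0,0],0],[[0,0,1],[0,0,0],0],[[0,0,1],[0,0,0],0],[[0,0,1],[0,0,0],0]]}}

```text
time: 9.3
tcp_pos: [517.1, -29.6, 114.5]
orientation: [180.0, -0.0, 172.0]
ft_force: [-0.0, 0.6, -0.4]
gripper_width: 0.999
```

Call:
{"api": "drive_tool", "payload": {"rows": [[[0,0,1],[0,0,0],0],[[0,0,1],[0,0,0],0],[[0,-0.5,1],[0,0,0],0],[[0,-1,1],[0,0,0],0],[[0,-1,1],[0,0,0],0]]}}

```text
time: 9.72
tcp_pos: [517.0, -79.7, 214.8]
orientation: [180.0, 0.0, 172.1]
ft_force: [0.5, -0.5, -0.0]
gripper_width: 1.0
```

Call:
{"api": "drive_tool", "payload": {"rows": [[[0.05,-1,0],[0,0,0],0],[[0.05,-1,0],[0,0,0],0],[[0.05,-1,0],[0,0,0],0],[[0,-1,0],[0,0,0],0],[[0,-1,0],[0,0,0],0]]}}

```text
time: 10.13
tcp_pos: [520.1, -180.5, 213.8]
orientation: [180.0, 0.0, 172.0]
ft_force: [0.4, 0.5, 0.5]
gripper_width: 1.0
```

Call:
{"api": "drive_tool", "payload": {"rows": [[[0,-1,0],[0,0,0],0],[[0,-0.8,0],[0,0,0],0],[[0,-0.6,0],[0,0,0],0],[[0,-0.2,0],[0,0,0],0],[[0,0,0],[0,0,0],0]]}}

```text
time: 10.55
tcp_pos: [520.1, -232.2, 213.4]
orientation: [180.0, -0.0, 171.9]
ft_force: [-0.6, -0.0, 0.4]
gripper_width: 0.999
```

Call:
{"api": "drive_tool", "payload": {"rows": [[[0,0,0],[0,0,0],0],[[0,0,0],[0,0,0],0],[[0,0,0],[0,0,0],0]]}}

```text
time: 10.8
tcp_pos: [520.3, -230.7, 213.5]
orientation: [180.0, -0.0, 172.0]
ft_force: [-0.2, 0.1, -1.0]
gripper_width: 1.0
```

Run:
```python
from ov import *
s=arm.get_state(); d=get_image("wrist"); T=wristT(d,s)
print(s["tcp_pos"],s["orientation"],s["qvel"].round(2)); cv2.imwrite("pics/w3.png",d["image"])
for t,z in(("storage_seat",10),("jar_amber",10)):
    for x in tip_of("wrist",t)[:2]: print(t,round(x["p"],2),np.round(x["pixel"],1),onz(d,x["pixel"],z,T).round(1))
c=(521.2,-231.2); q=proj(d,(*c,60),T); x,y=map(int,q); print(q)
overlay(d,T,[(*c,18,36,(255,0,255)),(*c,18,30,(255,0,255)),(*c,105,24.5,(0,255,255)),(*c,10,24,(255,255,0))],(x-75,x+75,y-60,y+60),"pics/w3o.png")
d=get_image("side"); cv2.imwrite("pics/side3.png",d["image"])
```

```text
[ 520.26673368 -230.72253135  213.50077589] [ 1.79978741e+02 -1.90255038e-05  1.72037884e+02] [-0.11  0.04 -0.08 -0.13 -0.03 -0.05]
jar_amber 0.97 [258.6  87.9] [ 393.  -267.4   10. ]
jar_amber 0.92 [217.9 254.2] [ 548.  -337.5   10. ]
[315.32928226 225.24728076]
```

View pics/w3o.png

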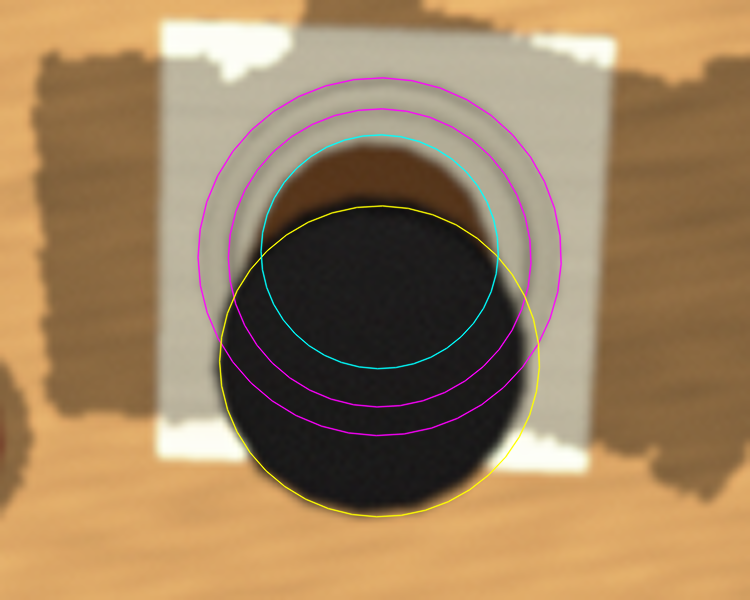

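View pics/side3.png

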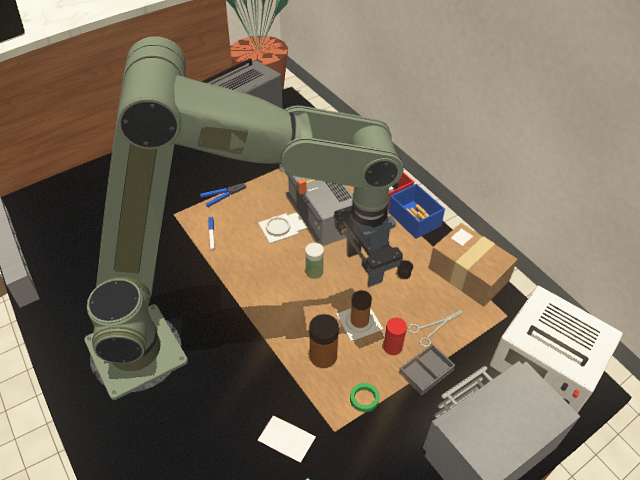

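Green stands on the cardboard at side (314,260). In the wrist view the storage rim matches the overlay, giving a seat at (521,-231). The amber cap is about 1.5 mm to the left of it. I'll descend onto the amber jar.

Call:
{"api": "drive_tool", "payload": {"rows": [[[0,-0.05,-1],[0,0,0],0],[[0,0,-1],[0,0,0],0],[[0,0,-1],[0,0,0],0],[[0,0,-1],[0,0,0],0],[[0,0,-1],[0,0,0],0]]}}

```text
time: 11.42
tcp_pos: [520.3, -232.4, 112.6]
orientation: [-180.0, 0.0, 172.0]
ft_force: [0.0, 0.4, 0.6]
gripper_width: 1.0
```

Call:
{"api": "drive_tool", "payload": {"rows": [[[0,0,-1],[0,0,0],0],[[0,0,-1],[0,0,0],0],[[0,0,-1],[0,0,0],0],[[0,0,-0.5],[0,0,0],0],[[0,0,0],[0,0,0],255]]}}

```text
time: 11.83
tcp_pos: [518.7, -231.8, 41.2]
orientation: [179.9, -0.3, 172.0]
ft_force: [-0.8, 0.6, -1.3]
gripper_width: 0.959
```

Call:
{"api": "drive_tool", "payload": {"rows": [[[0,0,0],[0,0,0],255],[[0,0,0],[0,0,0],255],[[0,0,0],[0,0,0],255],[[0,0,0],[0,0,0],255],[[0,0,0],[0,0,0],255]]}}

```text
time: 12.25
tcp_pos: [520.7, -232.8, 44.3]
orientation: [-180.0, 0.1, 172.0]
ft_force: [-0.0, 0.7, -0.8]
gripper_width: 0.591
```

Call:
{"api": "drive_tool", "payload": {"rows": [[[0,0,0],[0,0,0],255],[[0,0,0],[0,0,0],255],[[0,0,0],[0,0,0],255]]}}

```text
time: 12.5
tcp_pos: [520.5, -232.6, 43.9]
orientation: [-180.0, 0.1, 172.0]
ft_force: [-0.2, 0.9, 3.2]
gripper_width: 0.53
```

Run:
```python
from ov import *
s=arm.get_state(); d=get_image("wrist"); T=wristT(d,s)
print(s["tcp_pos"],s["gripper_width"],s["ft_force"])
p=s["tcp_pos"]
overlay(d,T,[(p[0],p[1],105,24.5,(0,255,255))],(200,440,120,330),"pics/w4o.png",3)
```

```text
[ 520.54626128 -232.61459854   43.94562968] 0.5297318488279091 [-0.22090163  0.90194522  3.21735033]
```

View pics/w4o.png

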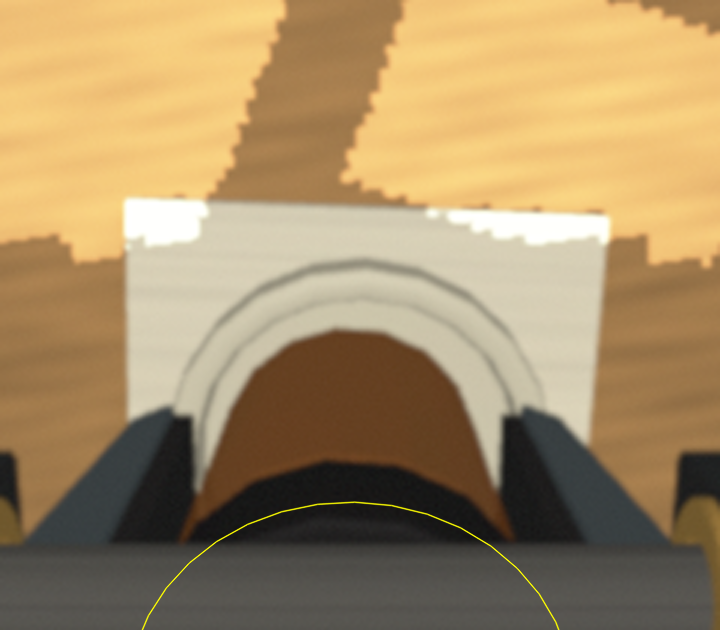

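Amber is gripped. The cup centre is about 2 mm towards +y from the jar, so the storage seat in TCP terms is about (520.8,-230.6). I'm lifting high enough to pass over the green jar and carrying amber to the lamp seat (dx -3 mm, dy +400.5 mm).

Call:
{"api": "drive_tool", "payload": {"rows": [[[0,0,0.3],[0,0,0],255],[[0,0,0.7],[0,0,0],255],[[0,0,1],[0,0,0],255],[[0,0,1],[0,0,0],255],[[0,0,1],[0,0,0],255]]}}

```text
time: 12.97
tcp_pos: [519.6, -232.4, 123.8]
orientation: [180.0, -0.1, 172.0]
ft_force: [0.2, -0.0, -1.2]
gripper_width: 0.531
```

Call:
{"api": "drive_tool", "payload": {"rows": [[[0,0,1],[0,0,0],255],[[0,0,1],[0,0,0],255],[[0,0.3,0.7],[0,0,0],255],[[0,0.6,0.3],[0,0,0],255],[[0,0.9,0],[0,0,0],255]]}}

```text
time: 13.38
tcp_pos: [520.7, -197.0, 184.7]
orientation: [-179.9, 0.2, 171.9]
ft_force: [-0.7, 0.6, -1.7]
gripper_width: 0.532
```

Call:
{"api": "drive_tool", "payload": {"rows": [[[0,1,0],[0,0,0],255],[[0,1,0],[0,0,0],255],[[0,1,0],[0,0,0],255],[[0,1,0],[0,0,0],255],[[0,1,0],[0,0,0],255]]}}

```text
time: 13.8
tcp_pos: [519.2, -94.9, 182.5]
orientation: [180.0, -0.1, 172.0]
ft_force: [-0.2, -0.1, -1.3]
gripper_width: 0.523
```

Call:
{"api": "drive_tool", "payload": {"rows": [[[-0.05,1,0],[0,0,0],255],[[-0.05,1,0],[0,0,0],255],[[-0.05,1,0],[0,0,0],255],[[0,1,0],[0,0,0],255],[[0,1,0],[0,0,0],255]]}}

```text
time: 14.22
tcp_pos: [516.0, 5.0, 182.5]
orientation: [-180.0, -0.1, 172.0]
ft_force: [0.5, -0.8, -1.7]
gripper_width: 0.528
```

Call:
{"api": "drive_tool", "payload": {"rows": [[[0,1,0],[0,0,0],255],[[0,1,0],[0,0,0],255],[[0,1,0],[0,0,0],255],[[0,1,0],[0,0,0],255],[[0,1,0],[0,0,0],255]]}}

```text
time: 14.63
tcp_pos: [516.0, 104.8, 182.5]
orientation: [-180.0, -0.1, 172.0]
ft_force: [-0.5, 0.3, -0.8]
gripper_width: 0.531
```

Call:
{"api": "drive_tool", "payload": {"rows": [[[0,1,0],[0,0,0],255],[[0,0.8,0],[0,0,0],255],[[0,0.4,0],[0,0,0],255],[[0,0,0],[0,0,0],255],[[0,0,0],[0,0,0],255]]}}

```text
time: 15.05
tcp_pos: [516.6, 147.3, 182.8]
orientation: [-179.9, -0.1, 172.0]
ft_force: [-0.5, -0.6, -2.1]
gripper_width: 0.531
```

Call:
{"api": "drive_tool", "payload": {"rows": [[[0,0,0],[0,0,0],255],[[0,0,0],[0,0,0],255],[[0,0,0],[0,0,0],255]]}}

```text
time: 15.3
tcp_pos: [517.2, 146.6, 183.4]
orientation: [-180.0, -0.0, 171.9]
ft_force: [0.4, 0.5, -1.2]
gripper_width: 0.525
```

Call:
{"api": "drive_tool", "payload": {"rows": [[[0,0.6,0],[0,0,0],255],[[0,0.47,0],[0,0,0],255],[[0,0,-0.5],[0,0,0],255],[[0,0,-1],[0,0,0],255],[[0,0,-1],[0,0,0],255]]}}

```text
time: 15.72
tcp_pos: [517.5, 169.5, 132.8]
orientation: [180.0, 0.1, 172.0]
ft_force: [-0.0, 0.2, -1.8]
gripper_width: 0.534
```

Call:
{"api": "drive_tool", "payload": {"rows": [[[0,0,-1],[0,0,0],255],[[0,0,-1],[0,0,0],255],[[0,0,-0.7],[0,0,0],255],[[0,0,-0.3],[0,0,0],255],[[0,0,0],[0,0,0],255]]}}

```text
time: 16.13
tcp_pos: [515.9, 168.7, 71.4]
orientation: [-179.9, -0.2, 172.0]
ft_force: [-1.0, -0.7, -1.0]
gripper_width: 0.529
```

Call:
{"api": "drive_tool", "payload": {"rows": [[[0,0,0],[0,0,0],255],[[0,0,0],[0,0,0],255],[[0,0,0],[0,0,0],255]]}}

```text
time: 16.38
tcp_pos: [518.0, 169.1, 74.4]
orientation: [179.9, 0.1, 172.0]
ft_force: [-0.2, -0.2, -1.1]
gripper_width: 0.531
```

Run:
```python
from ov import *
s=arm.get_state(); d=get_image("wrist"); T=wristT(d,s)
print(s["tcp_pos"],s["gripper_width"],s["ft_force"])
overlay(d,T,[],(200,440,120,330),"pics/w5o.png",3)
```

```text
[517.99047712 169.10746898  74.43481973] 0.5312481642794517 [-0.22209583 -0.15029004 -1.07862588]
```

View pics/w5o.png

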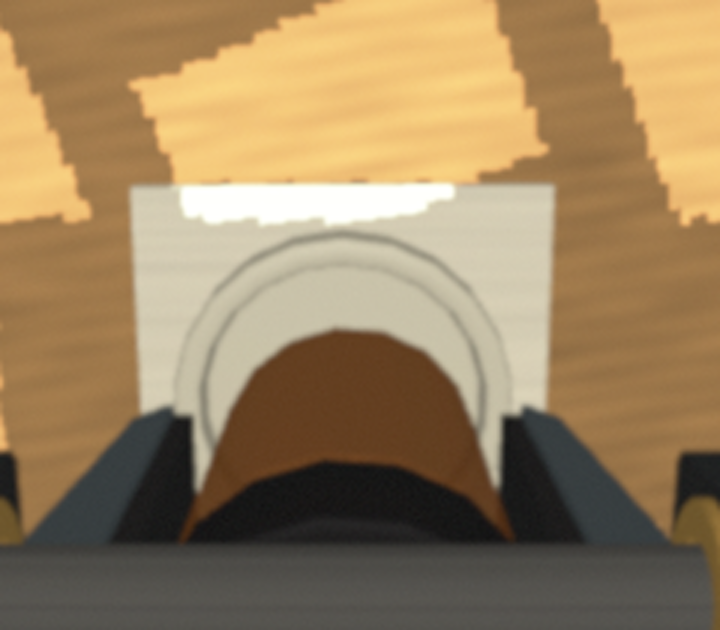

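Call:
{"api": "drive_tool", "payload": {"rows": [[[-0.02,-0.05,-0.5],[0,0,0],255],[[0,0,-0.6],[0,0,0],255],[[0,0,-0.3],[0,0,0],255],[[0,0,0],[0,0,0],255],[[0,0,0],[0,0,0],255]]}}

```text
time: 16.85
tcp_pos: [516.7, 167.7, 45.1]
orientation: [-180.0, -0.0, 172.0]
ft_force: [-0.0, 0.3, -1.1]
gripper_width: 0.526
```

Call:
{"api": "drive_tool", "payload": {"rows": [[[0,0,-0.05],[0,0,0],255],[[0,0,0],[0,0,0],255],[[0,0,-0.03],[0,0,0],255],[[0,0,0],[0,0,0],255]]}}

```text
time: 17.18
tcp_pos: [516.9, 167.8, 43.9]
orientation: [180.0, 0.0, 172.0]
ft_force: [-0.1, 0.5, -0.9]
gripper_width: 0.528
```

Call:
{"api": "drive_tool", "payload": {"rows": [[[0,0,-0.03],[0,0,0],255],[[0,0,0],[0,0,0],255],[[0,0,-0.02],[0,0,0],255],[[0,0,0],[0,0,0],255]]}}

```text
time: 17.52
tcp_pos: [517.1, 167.9, 43.6]
orientation: [180.0, 0.0, 172.0]
ft_force: [-2.0, -0.9, 5.0]
gripper_width: 0.531
```

Contact at z 43.6, which matches the seated height, so I'll release and go back to green.

Call:
{"api": "drive_tool", "payload": {"rows": [[[0,0,0],[0,0,0],0],[[0,0,0],[0,0,0],0],[[0,0,0],[0,0,0],0],[[0,0,0],[0,0,0],0],[[0,0,0],[0,0,0],0]]}}

```text
time: 17.93
tcp_pos: [516.8, 167.8, 42.6]
orientation: [180.0, -0.0, 172.0]
ft_force: [-0.5, 0.1, -0.7]
gripper_width: 0.867
```

Call:
{"api": "drive_tool", "payload": {"rows": [[[0,0,0.3],[0,0,0],0],[[0,0,0.8],[0,0,0],0],[[0,0,1],[0,0,0],0],[[0,0,1],[0,0,0],0],[[0,0,1],[0,0,0],0]]}}

```text
time: 18.35
tcp_pos: [516.7, 167.8, 126.0]
orientation: [180.0, -0.0, 172.0]
ft_force: [0.2, 0.2, -0.3]
gripper_width: 0.999
```

Call:
{"api": "drive_tool", "payload": {"rows": [[[0,0,1],[0,0,0],0],[[0,0,0.4],[0,0,0],0],[[0,-0.5,0],[0,0,0],0],[[0,-1,0],[0,0,0],0],[[0,-1,0],[0,0,0],0]]}}

```text
time: 18.77
tcp_pos: [516.0, 116.9, 151.7]
orientation: [-179.9, -0.1, 172.1]
ft_force: [-0.3, -0.6, 0.1]
gripper_width: 0.997
```

Call:
{"api": "drive_tool", "payload": {"rows": [[[0,-1,0],[0,0,0],0],[[0,-1,0],[0,0,0],0],[[0,-1,0],[0,0,0],0],[[0,-1,0],[0,0,0],0],[[0,-1,0],[0,0,0],0]]}}

```text
time: 19.18
tcp_pos: [515.6, 16.1, 151.3]
orientation: [-180.0, -0.2, 172.0]
ft_force: [0.6, -0.2, 0.7]
gripper_width: 0.999
```

Call:
{"api": "drive_tool", "payload": {"rows": [[[0,-1,0],[0,0,0],0],[[0,-0.9,0],[0,0,0],0],[[0,-0.45,0],[0,0,0],0],[[0,0,0],[0,0,0],0],[[0,0,0],[0,0,0],0]]}}

```text
time: 19.6
tcp_pos: [516.3, -29.4, 152.0]
orientation: [180.0, -0.1, 171.9]
ft_force: [-0.1, -0.2, 0.3]
gripper_width: 0.998
```

Run:
```python
from ov import *
s=arm.get_state(); d=get_image("wrist"); T=wristT(d,s)
print(s["tcp_pos"],s["orientation"]); c=(517.6,-29.6)
overlay(d,T,[(*c,95,24.5,(0,255,255))],(200,440,120,330),"pics/w6o.png",3)
d=get_image("side"); cv2.imwrite("pics/side6.png",cv2.resize(d["image"][130:380,180:480],None,fx=2.4,fy=2.4,interpolation=2))
```

```text
[516.27200239 -29.35502423 152.04334774] [ 1.79972079e+02 -8.82035237e-02  1.71903910e+02]
```

View pics/w6o.png

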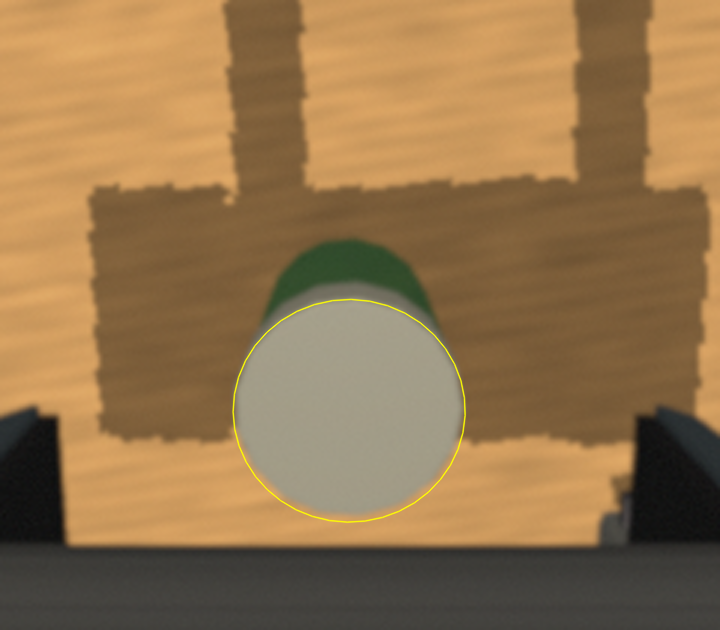

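View pics/side6.png

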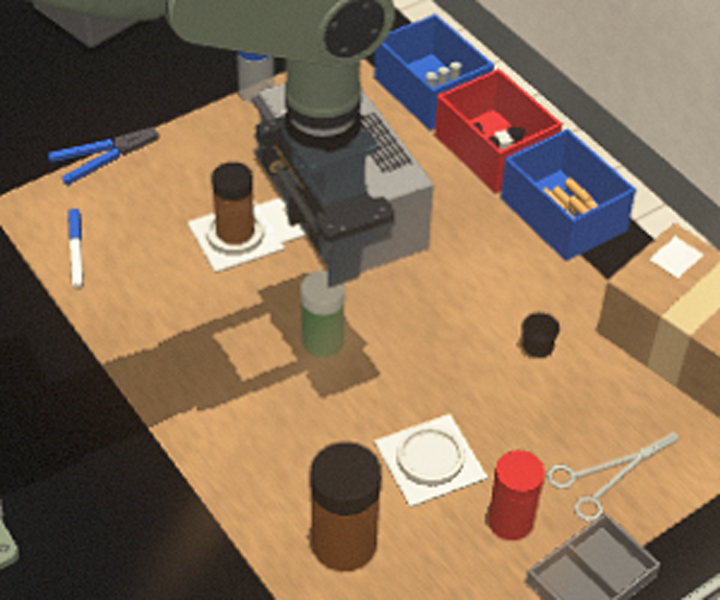

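Amber stands upright in the lamp cup, and green is exactly where the overlay predicts. I'll descend and grip green.

Call:
{"api": "drive_tool", "payload": {"rows": [[[0.04,0,-0.7],[0,0,0],0],[[0,0,-1],[0,0,0],0],[[0,0,-1],[0,0,0],0],[[0,0,-1],[0,0,0],0],[[0,0,-1],[0,0,0],0]]}}

```text
time: 20.12
tcp_pos: [517.6, -28.1, 58.0]
orientation: [180.0, 0.0, 172.1]
ft_force: [-0.3, -0.5, -0.2]
gripper_width: 0.998
```

Call:
{"api": "drive_tool", "payload": {"rows": [[[0,0,-0.8],[0,0,0],0],[[0,0,-0.4],[0,0,0],0],[[0,0,0],[0,0,0],255],[[0,0,0],[0,0,0],255],[[0,0,0],[0,0,0],255]]}}

```text
time: 20.53
tcp_pos: [518.5, -28.9, 35.7]
orientation: [180.0, 0.1, 172.0]
ft_force: [-0.0, 0.6, -0.5]
gripper_width: 0.809
```

Call:
{"api": "drive_tool", "payload": {"rows": [[[0,0,0],[0,0,0],255],[[0,0,0],[0,0,0],255],[[0,0,0],[0,0,0],255],[[0,0,0],[0,0,0],255],[[0,0,0],[0,0,0],255]]}}

```text
time: 20.95
tcp_pos: [517.9, -29.2, 35.3]
orientation: [180.0, 0.0, 172.0]
ft_force: [-0.1, 0.1, 2.3]
gripper_width: 0.529
```

Call:
{"api": "drive_tool", "payload": {"rows": [[[0,0,0],[0,0,0],255],[[0,0,0],[0,0,0],255]]}}

```text
time: 21.12
tcp_pos: [517.9, -29.2, 35.3]
orientation: [180.0, 0.0, 172.0]
ft_force: [-0.2, -0.0, 5.4]
gripper_width: 0.531
```

Call:
{"api": "drive_tool", "payload": {"rows": [[[0,0,0.3],[0,0,0],255],[[0,0,0.8],[0,0,0],255],[[0,0,1],[0,0,0],255],[[0,-0.2,0.7],[0,0,0],255],[[0,-0.5,0.2],[0,0,0],255]]}}

```text
time: 21.53
tcp_pos: [518.7, -42.9, 96.7]
orientation: [180.0, 0.2, 172.1]
ft_force: [1.1, -0.4, -1.9]
gripper_width: 0.531
```

Call:
{"api": "drive_tool", "payload": {"rows": [[[0,-0.8,0],[0,0,0],255],[[0.05,-1,0],[0,0,0],255],[[0.05,-1,0],[0,0,0],255],[[0.05,-1,0],[0,0,0],255],[[0,-1,0],[0,0,0],255]]}}

```text
time: 21.95
tcp_pos: [519.9, -140.6, 93.9]
orientation: [180.0, -0.1, 172.0]
ft_force: [-0.2, -0.7, -2.4]
gripper_width: 0.531
```

Call:
{"api": "drive_tool", "payload": {"rows": [[[0,-1,0],[0,0,0],255],[[0,-1,0],[0,0,0],255],[[0,-1,0],[0,0,0],255],[[0,-0.8,0],[0,0,0],255],[[0,-0.6,0],[0,0,0],255]]}}

```text
time: 22.37
tcp_pos: [519.7, -229.0, 93.8]
orientation: [180.0, -0.1, 171.9]
ft_force: [-0.3, 0.8, -1.6]
gripper_width: 0.525
```

Call:
{"api": "drive_tool", "payload": {"rows": [[[0,-0.17,0],[0,0,0],255],[[0,0,-0.5],[0,0,0],255],[[0,0,-0.5],[0,0,0],255],[[0,0,0],[0,0,0],255],[[0,0,0],[0,0,0],255]]}}

```text
time: 22.78
tcp_pos: [519.7, -229.3, 73.4]
orientation: [179.9, -0.2, 172.0]
ft_force: [0.1, 0.3, -1.5]
gripper_width: 0.534
```

Call:
{"api": "drive_tool", "payload": {"rows": [[[0,0,0],[0,0,0],255],[[0,0,0],[0,0,0],255]]}}

```text
time: 22.95
tcp_pos: [520.9, -230.2, 75.0]
orientation: [-180.0, 0.0, 172.0]
ft_force: [-0.1, 0.2, -2.0]
gripper_width: 0.529
```

Run:
```python
from ov import *
s=arm.get_state(); d=get_image("wrist"); T=wristT(d,s)
print(s["tcp_pos"],s["gripper_width"],s["ft_force"])
overlay(d,T,[],(200,440,120,330),"pics/w7o.png",3)
```

```text
[ 520.91126809 -230.15901319   74.9807715 ] 0.5285470413160311 [-0.13336978  0.20801055 -2.03886143]
```

View pics/w7o.png

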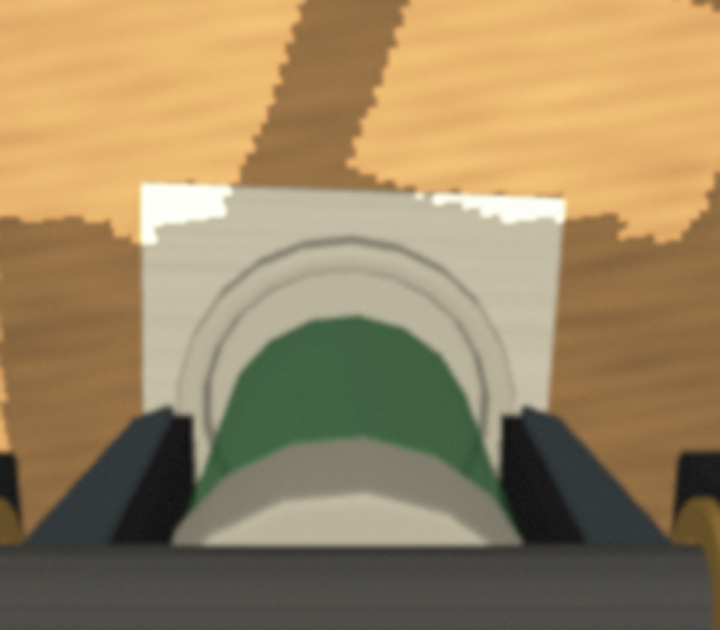

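Green is centred over the storage cup (rim centre at 347, jar at 350 in the crop). Lowering it.

Call:
{"api": "drive_tool", "payload": {"rows": [[[0,-0.02,-0.5],[0,0,0],255],[[0,0,-0.6],[0,0,0],255],[[0,0,-0.25],[0,0,0],255],[[0,0,0],[0,0,0],255],[[0,0,0],[0,0,0],255]]}}

```text
time: 23.42
tcp_pos: [520.5, -230.9, 47.4]
orientation: [180.0, -0.0, 172.0]
ft_force: [1.2, -1.1, -0.9]
gripper_width: 0.53
```

Call:
{"api": "drive_tool", "payload": {"rows": [[[0,0,-0.04],[0,0,0],255],[[0,0,0],[0,0,0],255],[[0,0,-0.03],[0,0,0],255],[[0,0,0],[0,0,0],255]]}}

```text
time: 23.75
tcp_pos: [520.8, -231.1, 46.6]
orientation: [-180.0, 0.0, 172.0]
ft_force: [0.0, -0.5, -1.2]
gripper_width: 0.533
```

Call:
{"api": "drive_tool", "payload": {"rows": [[[0,0,-0.03],[0,0,0],255],[[0,0,0],[0,0,0],255],[[0,0,-0.03],[0,0,0],255],[[0,0,0],[0,0,0],255],[[0,0,0],[0,0,0],255]]}}

```text
time: 24.17
tcp_pos: [520.7, -231.0, 45.3]
orientation: [180.0, 0.0, 172.0]
ft_force: [0.5, 0.6, 0.0]
gripper_width: 0.535
```

Call:
{"api": "drive_tool", "payload": {"rows": [[[0,0,-0.03],[0,0,0],255],[[0,0,0],[0,0,0],255],[[0,0,0],[0,0,0],255]]}}

```text
time: 24.42
tcp_pos: [520.8, -231.1, 45.3]
orientation: [-180.0, 0.0, 172.0]
ft_force: [-1.0, 2.2, 5.3]
gripper_width: 0.527
```

Seated (Fz +5.3 N at z 45.3, as expected). I'll release it, go up, and move to above the tab at about (597,157).

Call:
{"api": "drive_tool", "payload": {"rows": [[[0,0,0],[0,0,0],0],[[0,0,0],[0,0,0],0],[[0,0,0],[0,0,0],0],[[0,0,0],[0,0,0],0],[[0,0,0],[0,0,0],0]]}}

```text
time: 24.83
tcp_pos: [520.6, -231.0, 44.3]
orientation: [180.0, -0.0, 172.0]
ft_force: [0.2, 0.3, 0.5]
gripper_width: 0.861
```

Call:
{"api": "drive_tool", "payload": {"rows": [[[0,0,0.3],[0,0,0],0],[[0,0,0.8],[0,0,0],0],[[0,0,1],[0,0,0],0],[[0,0,1],[0,0,0],0],[[0,0,1],[0,0,0],0]]}}

```text
time: 25.25
tcp_pos: [520.5, -231.0, 127.8]
orientation: [180.0, -0.0, 172.0]
ft_force: [0.3, 0.2, -1.1]
gripper_width: 1.001
```

Call:
{"api": "drive_tool", "payload": {"rows": [[[0,0,1],[0,0,0],0],[[0,0,1],[0,0,0],0],[[0,0.5,1],[0,0,0],0],[[0,1,0.9],[0,0,0],0],[[0,1,0.2],[0,0,0],0]]}}

```text
time: 25.67
tcp_pos: [522.1, -181.5, 212.3]
orientation: [-179.9, 0.4, 171.9]
ft_force: [0.9, -0.4, 0.9]
gripper_width: 1.003
```

Call:
{"api": "drive_tool", "payload": {"rows": [[[0.2,1,0],[0,0,0],0],[[0.2,1,0],[0,0,0],0],[[0.2,1,0],[0,0,0],0],[[0.2,1,0],[0,0,0],0],[[0.3,1,0],[0,0,0],0]]}}

```text
time: 26.08
tcp_pos: [542.4, -80.0, 209.1]
orientation: [180.0, 0.0, 172.0]
ft_force: [-0.1, 0.3, -0.2]
gripper_width: 1.001
```

Call:
{"api": "drive_tool", "payload": {"rows": [[[0.3,1,0],[0,0,0],0],[[0.3,1,0],[0,0,0],0],[[0.3,1,0],[0,0,0],0],[[0.3,1,0],[0,0,0],0],[[0.3,1,0],[0,0,0],0]]}}

```text
time: 26.5
tcp_pos: [572.7, 20.0, 209.0]
orientation: [180.0, 0.0, 172.0]
ft_force: [0.4, 0.2, -0.3]
gripper_width: 0.999
```

Call:
{"api": "drive_tool", "payload": {"rows": [[[0.3,1,0],[0,0,0],0],[[0.3,1,0],[0,0,0],0],[[0.3,1,0],[0,0,0],0],[[0.2,1,0],[0,0,0],0],[[0.1,1,0],[0,0,0],0]]}}

```text
time: 26.92
tcp_pos: [597.0, 120.0, 208.9]
orientation: [180.0, 0.0, 172.0]
ft_force: [0.6, 0.3, 0.5]
gripper_width: 0.999
```

Call:
{"api": "drive_tool", "payload": {"rows": [[[0,0.9,0],[0,0,0],0],[[0,0,0],[0,0,0],0],[[0,0,0],[0,0,0],0],[[0,0,0],[0,0,0],0],[[0,0,0],[0,0,0],0]]}}

```text
time: 27.33
tcp_pos: [596.5, 136.0, 208.8]
orientation: [-180.0, 0.0, 171.9]
ft_force: [0.3, -0.3, 0.1]
gripper_width: 0.999
```

Run:
```python
from ov import *
s=arm.get_state(); d=get_image("wrist"); T=wristT(d,s)
print(s["tcp_pos"],s["orientation"]); cv2.imwrite("pics/w8.png",d["image"])
for t,z in(("shutter_tab",157),("half_mark",157)):
    for x in tip_of("wrist",t)[:2]: print(t,round(x["p"],2),np.round(x["pixel"],1),onz(d,x["pixel"],z,T).round(1))
d=get_image("side"); cv2.imwrite("pics/side8.png",cv2.resize(d["image"][130:380,180:480],None,fx=2.4,fy=2.4,interpolation=2))
```

```text
[596.53927597 136.03915395 208.75561446] [-1.79981575e+02  5.56322571e-03  1.71929091e+02]
shutter_tab 0.96 [353.8 255.9] [598.8 159.4 157. ]
shutter_tab 0.57 [557.1  55.8] [498.3 287.6 157. ]
half_mark 0.64 [404.6 254. ] [602.  190.7 157. ]
```

View pics/w8.png

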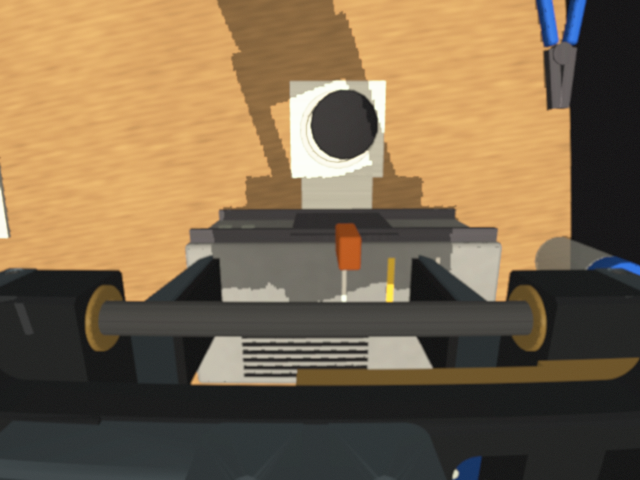

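View pics/side8.png

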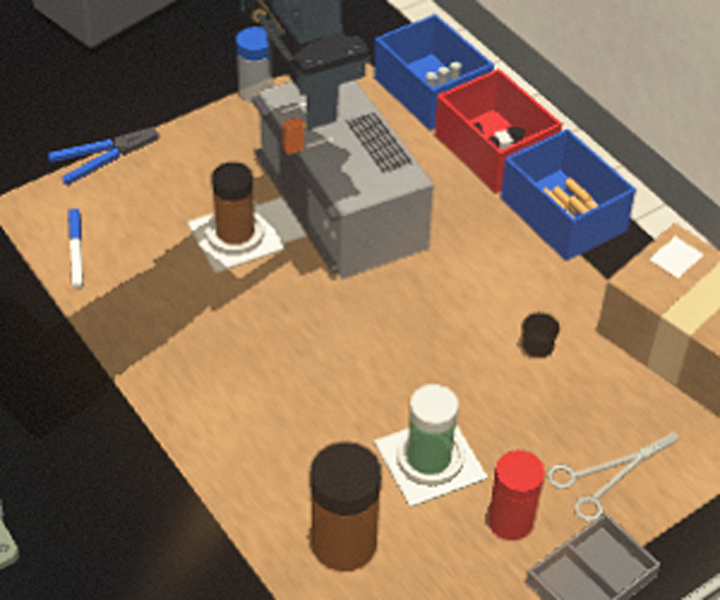

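The swap is done: amber is in the lamp cup at side crop (233,205) and green is in the storage cup at (432,430), both upright. The wrist view shows the tab top at (348,250) and the box edge level, so the jaws line up with the slide. I'll move over the tab and descend with the fingers open.

Call:
{"api": "drive_tool", "payload": {"rows": [[[0.05,0.6,0],[0,0,0],0],[[0,0.5,0],[0,0,0],0],[[0,0,-0.5],[0,0,0],0],[[0,0,-1],[0,0,0],0],[[0,0,-1],[0,0,0],0]]}}

```text
time: 27.95
tcp_pos: [597.9, 159.8, 158.0]
orientation: [180.0, 0.1, 172.1]
ft_force: [0.7, -0.5, -0.5]
gripper_width: 0.998
```

Call:
{"api": "drive_tool", "payload": {"rows": [[[0,0,-1],[0,0,0],0],[[0,0,-0.5],[0,0,0],0],[[0,0,-0.1],[0,0,0],0],[[0,0,0],[0,0,0],150],[[0,0,0],[0,0,0],150]]}}

```text
time: 28.37
tcp_pos: [598.3, 159.3, 127.4]
orientation: [180.0, 0.1, 172.0]
ft_force: [0.2, -0.3, 0.6]
gripper_width: 0.884
```

Call:
{"api": "drive_tool", "payload": {"rows": [[[0,0,0],[0,0,0],150],[[0,0,0],[0,0,0],150],[[0,0,0],[0,0,0],150],[[0,0,0],[0,0,0],150],[[0,0,0],[0,0,0],150]]}}

```text
time: 28.78
tcp_pos: [597.8, 159.0, 127.0]
orientation: [180.0, 0.0, 172.0]
ft_force: [-0.6, 0.6, -0.4]
gripper_width: 0.525
```

Run:
```python
from ov import *
s=arm.get_state(); d=get_image("wrist"); print(s["tcp_pos"],s["gripper_width"],s["ft_force"])
cv2.imwrite("pics/w9.png",cv2.resize(d["image"][150:350,180:460],None,fx=2.8,fy=2.8,interpolation=2))
d=get_image("scene"); cv2.imwrite("pics/sc9.png",cv2.resize(d["image"][200:350,330:500],None,fx=4,fy=4,interpolation=2))
```

```text
[597.77777195 158.98517903 126.98647474] 0.525324320219287 [-0.6310925   0.57494351 -0.39451322]
```

View pics/w9.png

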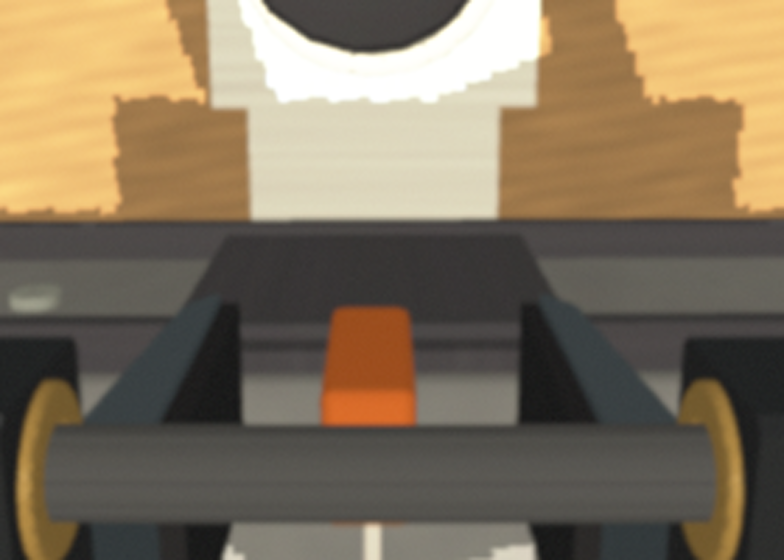

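View pics/sc9.png

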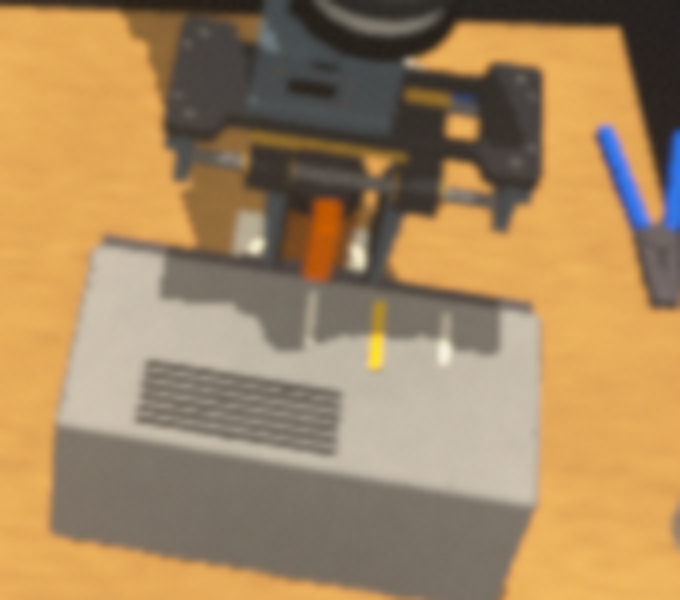

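The tab is between the fingers, about 2 mm left of centre. I'll shift -2 mm in y and close.

Call:
{"api": "drive_tool", "payload": {"rows": [[[0,-0.1,0],[0,0,0],150],[[0,0,0],[0,0,0],255],[[0,0,0],[0,0,0],255],[[0,0,0],[0,0,0],255],[[0,0,0],[0,0,0],255]]}}

```text
time: 29.3
tcp_pos: [597.7, 157.2, 126.6]
orientation: [180.0, -0.0, 172.0]
ft_force: [-0.1, 8.0, -1.3]
gripper_width: 0.148
```

Call:
{"api": "drive_tool", "payload": {"rows": [[[0,0,0],[0,0,0],255],[[0,0,0],[0,0,0],255],[[0,0,0],[0,0,0],255],[[0,0,0],[0,0,0],255],[[0,0,0],[0,0,0],255]]}}

```text
time: 29.72
tcp_pos: [597.7, 157.3, 126.6]
orientation: [180.0, 0.0, 172.0]
ft_force: [0.4, 2.0, -0.5]
gripper_width: 0.154
```

Call:
{"api": "drive_tool", "payload": {"rows": [[[0,0,0],[0,0,0],255],[[0,0,0],[0,0,0],255],[[0,0,0],[0,0,0],255]]}}

```text
time: 29.97
tcp_pos: [597.6, 157.3, 126.5]
orientation: [180.0, -0.0, 172.0]
ft_force: [0.1, 2.3, -1.2]
gripper_width: 0.151
```

The tab is gripped (13.7 mm). I'll slide it 35 mm along the fixture's +y, which is dx 4.9, dy 34.7.

Call:
{"api": "drive_tool", "payload": {"rows": [[[0.04,0.3,0],[0,0,0],255],[[0.05,0.4,0],[0,0,0],255],[[0.06,0.4,0],[0,0,0],255],[[0.05,0.4,0],[0,0,0],255],[[0.04,0.23,0],[0,0,0],255]]}}

```text
time: 30.38
tcp_pos: [602.1, 189.6, 126.5]
orientation: [-179.7, -0.0, 172.0]
ft_force: [-1.8, -8.9, 1.7]
gripper_width: 0.153
```

Call:
{"api": "drive_tool", "payload": {"rows": [[[0,0,0],[0,0,0],255],[[0,0,0],[0,0,0],255],[[0,0,0],[0,0,0],255],[[0,0,0],[0,0,0],255]]}}

```text
time: 30.72
tcp_pos: [602.0, 189.0, 126.5]
orientation: [-179.7, -0.0, 172.0]
ft_force: [0.2, -7.6, 1.6]
gripper_width: 0.151
```

Run:
```python
from ov import *
s=arm.get_state(); d=get_image("wrist"); T=wristT(d,s); print(s["tcp_pos"],s["gripper_width"],s["ft_force"],s["qvel"].round(2))
np.savez("w10.npz",T=T)
cv2.imwrite("pics/w10.png",cv2.resize(d["image"][190:430,180:460],None,fx=2.5,fy=2.5,interpolation=2))
d=get_image("scene"); cv2.imwrite("pics/sc10.png",cv2.resize(d["image"][230:320,370:480],None,fx=6,fy=6,interpolation=2))
d=get_image("side"); cv2.imwrite("pics/sd10.png",cv2.resize(d["image"][140:240,250:370],None,fx=5,fy=5,interpolation=2))
```

```text
[601.96629925 188.97131605 126.53910522] 0.15075031737114925 [ 0.15755794 -7.59342049  1.55892524] [-0.08 -0.01 -0.04  0.05 -0.04  0.05]
```

View pics/w10.png

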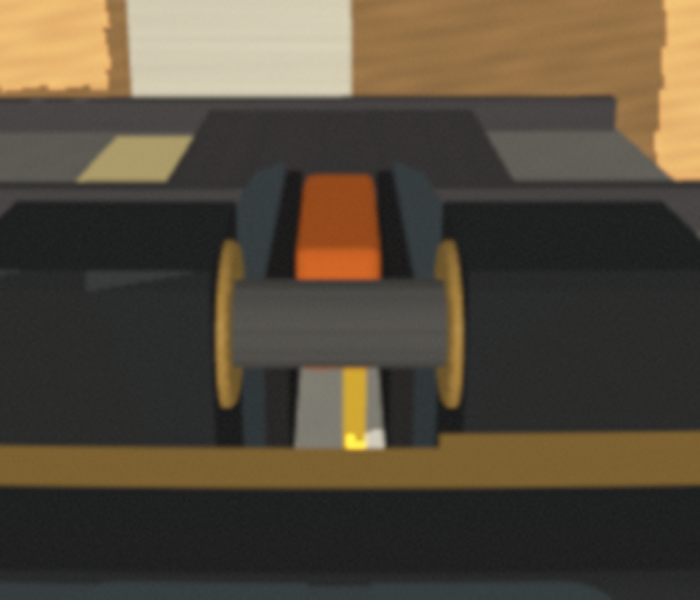

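View pics/sc10.png

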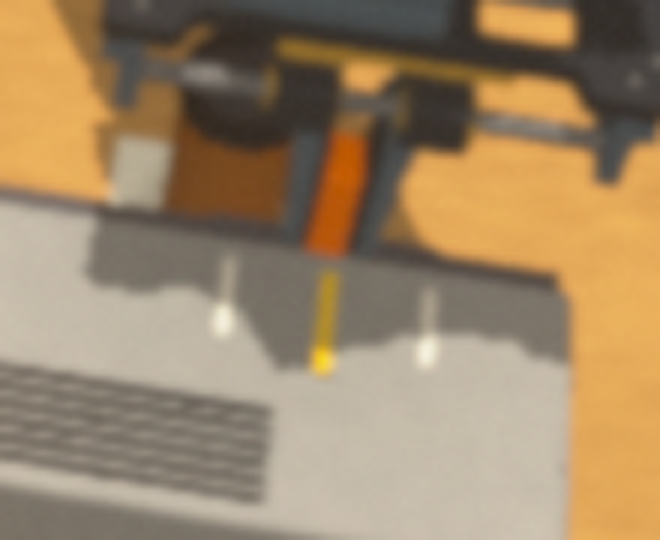

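View pics/sd10.png

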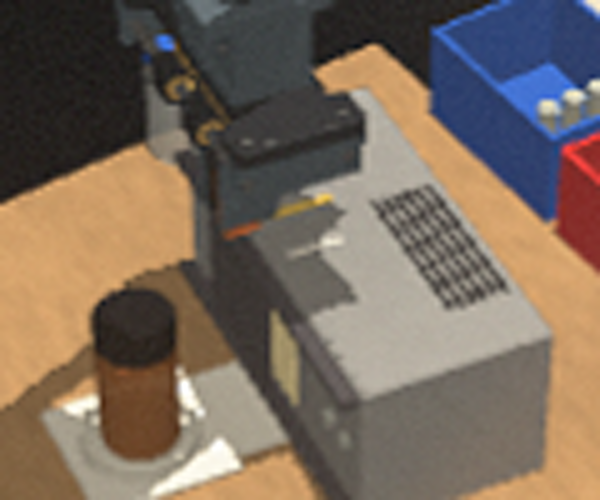

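The tab is about 2–3 mm short of the yellow line: TCP travel was 32.0 mm because the arm yields under the spring, and the wrist view shows the line slightly right of the tab's middle. I'm pushing on about 3 mm.

Call:
{"api": "drive_tool", "payload": {"rows": [[[0.02,0.08,0],[0,0,0],255],[[0,0.08,0],[0,0,0],255],[[0,0,0],[0,0,0],255],[[0,0,0],[0,0,0],255],[[0,0,0],[0,0,0],255]]}}

```text
time: 31.28
tcp_pos: [602.4, 191.9, 126.5]
orientation: [-179.7, -0.0, 172.0]
ft_force: [-0.4, -8.9, 1.4]
gripper_width: 0.149
```

Run:
```python
from ov import *
s=arm.get_state(); d=get_image("wrist"); T=wristT(d,s); print(s["tcp_pos"],s["orientation"],s["gripper_width"],s["ft_force"])
cv2.imwrite("pics/w11r.png",d["image"])
cv2.imwrite("pics/w11.png",cv2.resize(d["image"][190:430,180:460],None,fx=2.5,fy=2.5,interpolation=2))
ds=get_image("scene"); cv2.imwrite("pics/scene11.png",ds["image"])
im0=cv2.imread("pics/scene0.png")
hsv=lambda im:cv2.cvtColor(im,cv2.COLOR_BGR2HSV)
# scene: orange centre per row, old and new; yellow
ex=np.array([np.cos(np.radians(-7.95)),np.sin(np.radians(-7.95))]);ey=np.array([-ex[1],ex[0]])
for nm,im in(("shut",im0),("now",ds["image"])):
    h=hsv(im).astype(int); o=(h[...,0]<13)&(h[...,1]>200)&(h[...,2]>110); o[:,:395]=0;o[:,450:]=0;o[:235]=0;o[290:]=0
    yl=(h[...,0]>20)&(h[...,0]<32)&(h[...,1]>180); yl[:,:395]=0;yl[:,450:]=0;yl[:265]=0;yl[300:]=0
    for r in range(240,300):
        a=np.where(o[r])[0];b=np.where(yl[r])[0]
        if len(a) or len(b): print(nm,r,"or",a.min() if len(a) else '',a.max() if len(a) else '',"ye",(b.min(),b.max()) if len(b) else '')
# wrist line
h=hsv(d["image"]).astype(int); yl=(h[...,0]>20)&(h[...,0]<32)&(h[...,1]>150);o=(h[...,0]<13)&(h[...,1]>180)
Ti=np.linalg.inv(T)
tcp=s["tcp_pos"]
def along(p): return (p[:2]-tcp[:2])@ey
for r in range(255,375,4):
    a=np.where(o[r,280:350])[0]+280;b=np.where(yl[r,280:350])[0]+280
    print(r,"or",(a.min(),a.max(),) if len(a) else '', round(along(onz(d,(a.mean(),r),157,T)),2) if len(a) else '',"ye",(b.min(),b.max(),round(along(onz(d,(b.mean(),r),112,T)),2)) if len(b) else '')
```

```text
[602.37781686 191.93984159 126.53575747] [-1.79681175e+02 -4.07146106e-02  1.71989056e+02] 0.14890275309093257 [-0.43741425 -8.86733422  1.39358674]
shut 263 or 408 408 ye 
shut 265 or 407 409 ye 
shut 266 or 407 411 ye 
shut 267 or 407 410 ye 
shut 268 or 407 410 ye 
shut 277 or   ye (np.int64(424), np.int64(424))
shut 278 or   ye (np.int64(424), np.int64(424))
shut 279 or   ye (np.int64(424), np.int64(424))
shut 280 or   ye (np.int64(424), np.int64(424))
shut 281 or   ye (np.int64(424), np.int64(424))
shut 282 or   ye (np.int64(424), np.int64(424))
shut 283 or   ye (np.int64(424), np.int64(424))
shut 284 or   ye (np.int64(424), np.int64(424))
shut 285 or   ye (np.int64(423), np.int64(424))
shut 286 or   ye (np.int64(423), np.int64(424))
shut 287 or   ye (np.int64(423), np.int64(424))
shut 288 or   ye (np.int64(423), np.int64(424))
shut 289 or   ye (np.int64(423), np.int64(423))
shut 290 or   ye (np.int64(423), np.int64(423))
now 253 or 427 427 ye 
now 254 or 427 427 ye 
now 255 or 431 431 ye 
now 257 or 426 431 ye 
now 258 or 426 431 ye 
now 259 or 431 431 ye 
now 260 or 425 431 ye
[... 1343 characters left out ...]
), np.int64(332)) -0.25 ye 
299 or (np.int64(298), np.int64(332)) -0.25 ye 
303 or   ye 
307 or   ye 
311 or   ye 
315 or   ye 
319 or   ye 
323 or   ye 
327 or   ye 
331 or   ye 
335 or   ye 
339 or   ye (np.int64(312), np.int64(320), np.float64(-0.05))
343 or   ye (np.int64(312), np.int64(320), np.float64(-0.05))
347 or   ye (np.int64(312), np.int64(320), np.float64(-0.06))
351 or   ye (np.int64(312), np.int64(320), np.float64(-0.06))
355 or   ye (np.int64(312), np.int64(320), np.float64(-0.06))
359 or   ye (np.int64(312), np.int64(320), np.float64(-0.06))
363 or   ye (np.int64(312), np.int64(320), np.float64(-0.06))
367 or   ye (np.int64(312), np.int64(319), np.float64(-0.34))
371 or   ye
```

View pics/w11.png

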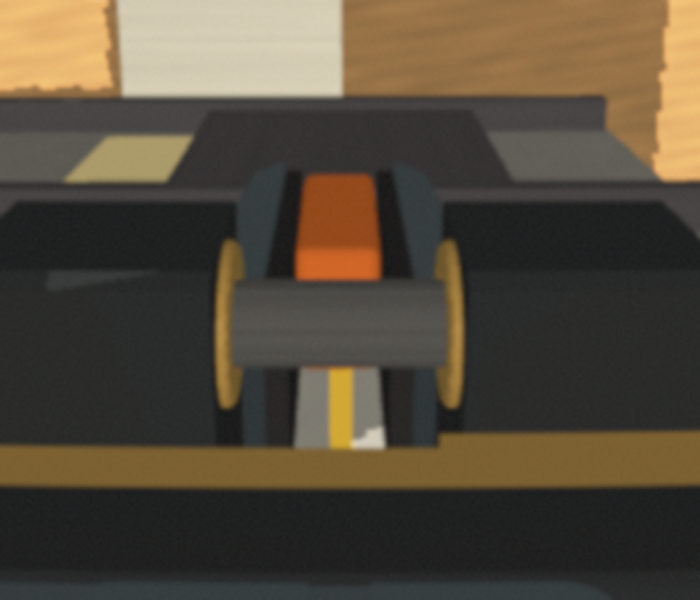

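The tab's middle is now on the yellow line: -0.25 mm against -0.05 mm in the wrist view, with TCP travel of 35.0 mm and a spring force of 8.9 N. I'll hold still and do a last check of the jars.

Call:
{"api": "drive_tool", "payload": {"rows": [[[0,0,0],[0,0,0],255],[[0,0,0],[0,0,0],255],[[0,0,0],[0,0,0],255],[[0,0,0],[0,0,0],255],[[0,0,0],[0,0,0],255]]}}

```text
time: 31.8
tcp_pos: [602.4, 191.9, 126.5]
orientation: [-179.7, -0.0, 172.0]
ft_force: [-1.2, -8.0, 1.3]
gripper_width: 0.153
```

Run:
```python
from ov import *
s=arm.get_state(); print(s["time"],s["tcp_pos"],s["qvel"].round(2),s["ft_force"])
d=get_image("side"); cv2.imwrite("pics/side12.png",cv2.resize(d["image"][130:410,180:500],None,fx=2.1,fy=2.1,interpolation=2))
```

```text
31.8 [602.38102585 191.91835363 126.53896145] [-0.08 -0.    0.09  0.05  0.05  0.01] [-1.1665774  -8.00842454  1.25700217]
```

View pics/side12.png

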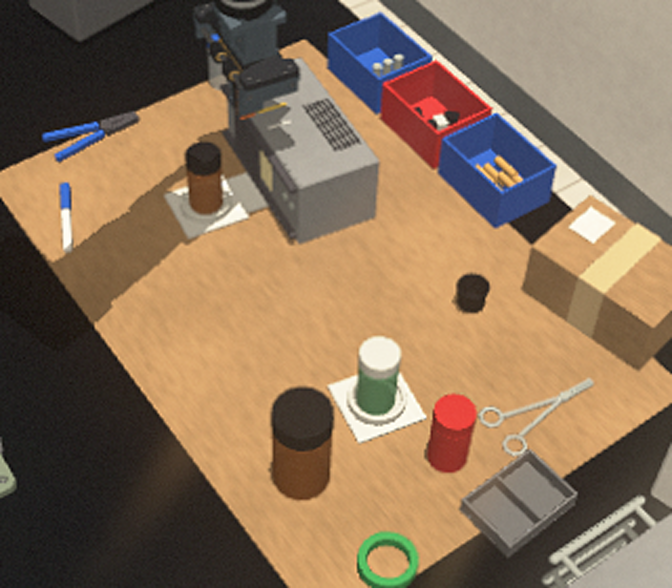

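Amber stands upright in the lamp cup (204,180) and green upright in the storage cup (378,378). The bystanders look unmoved and the arm is still, so I'm handing in.

```bash
python3 -c "
from rig import arm
print(arm.close_job())"
```

```text
the job is handed in; nothing more can be done
None
```

The jars are swapped, and I handed the job in at about 32 s of the 72 s with the fingers holding the shutter at the half mark. Amber, the smaller amber-coloured jar, now stands in the lamp cup. Green stands in the storage cup. I used the clear cardboard between the cups for green while swapping.

**Jars:** Both met the cup floor at the expected height with a light contact of about 5 N, and I let go of both. The last side picture shows them upright in their cups and the other things on the bench apparently unmoved. The spare jar was behind the gripper in that picture; I last saw it in place just before gripping the tab.

**Shutter:** The first push stopped about 3 mm short because the arm gave way under the spring, so I pushed on. The final finger travel was 35.0 mm. The tab's middle was within about 0.2 mm of the yellow line in the wrist view, with a steady spring force of 8–9 N and the arm still.

**Disagreement:** My first wrist-camera estimate of the lamp cup was about 5 mm off the fixed-camera one, because the arm was still settling. The view after gripping the jar agreed with the fixed cameras, so I used that.

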